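# Load the ratcheted spice carousel

### The job

Refill the spice carousel: tip its pawl clear, turn the knob back to its stop and drop the pawl in again, then put every white canister standing out on the front edge upright into a bay of its own through the loading port, clicking the knob on one bay after each one. Finish with an empty bay at the port, the pawl in the teeth and the lid seated flush over the port with its notches over the keys; leave the shaker, glass and fish tin alone.

Things in the scene. Friction and masses are not known exactly. Their poses are not given: they have to be found in the camera images.
- spice_carousel: fixed base of the spice carousel: brown wooden square plinth 355 mm wide, 6 mm thick. Origin under its centre on the worktop; -x side (loading side) faces the robot, +y left, z up. Four posts carry a green U-shaped roof, top 84 mm high, covering +-136 mm in x and y except the loading port, 132 mm wide in y, open to the front and reaching back to x = +14 mm
- turntable (a joint): white turntable, 314 mm across, six orange teeth on its rim, turned by the knob. Grows CLOCKWISE from above (advance); 0 = back stop, far stop 4.35 rad. Bays 1.047 rad apart: bay k is at the port at k x 1.047, k = 0..4. Once per bay, about 0.1 rad before it is in line, the pawl drops behind a tooth and blocks turning back (so 0.1 rad back play). Drag about 0.1 N m; stays where left
- pawl (a joint): tumbler pawl at the left (+y) side, pivot on the base at x = -40, y = 149 mm, 44 mm high. 0 = dropped into the teeth (turning back blocked; advancing lifts it to about 0.35 and it drops again), 1.35 rad = tipped clear (free both ways). Gravity toggle: pushed past upright (0.7 rad) it falls over by itself and stays
- pawl_ball (a point): centre of the red ball (20 mm) on the pawl's 70 mm stalk (8 mm thick). Engaged it leans 40 degrees to the base's +x (away from the robot), ball 98 mm high; freed it leans 37 degrees to -x (to the robot), ball 100 mm high; upright 114 mm. Free it by pulling the ball to -x, drop it in by pushing to +x; under 2 N
- knob (a point): centre of the round black knob on the turntable's axis, 44 mm across, 34 mm tall (from 95 to 129 mm high), this point 112 mm high; grip at any angle from above
- port (a point): the point on the turntable's top (16 mm high) in the middle of the loading port, 92 mm in front of the axis; fixed to the base
- lid_seat (a point): point on the roof's top face (84 mm high) where the middle of the lid's underside belongs, 84 mm in front of the axis; axes as the base. Two white keys (10 mm in x, 7 mm in y, 6 mm tall) stand on the roof at y = +72.5 and -72.5 mm from it
- port_lid: loose lid of the loading port, origin in the middle of its underside: green plate 90 mm in x, 148 mm in y, 5 mm thick, with a red handle. In the middle of each short edge a notch 16 mm wide, 8 mm deep, which must drop over the keys on the roof (clearance 3 mm each way); either way round fits. 150 g
- lid_grip (a point): centre of the lid's red handle, 20 mm above the lid's underside: a block 14 mm thick in the lid's x, 45 mm long in the lid's y, top 32 mm above the underside; axes as the lid
- shaker: salt shaker, bystander, 44 mm across, 90 mm tall, origin under its foot; leave alone
- glass: drinking glass, bystander, 81 mm across, 91 mm tall, origin under its foot; leave alone
- tin: flat fish tin, bystander, 63 x 105 x 24 mm, origin under its foot; leave alone
- bay0 (a point): middle of bay 0 on the turntable's top face, 92 mm from the axis, moves with it; bays have 24 mm walls between them, about 85 mm clear at the middle, a 10 mm lip outside and an 18 mm high hub inside
- bay1 (a point): middle of bay 1, the same
- bay2 (a point): middle of bay 2, the same
- bay3 (a point): middle of bay 3, the same
- bay4 (a point): middle of bay 4, the same
- can_a_mid (a point): centre (half-way up) of a loose white lidded spice canister, 54 mm across, 53 mm tall, about 0.08 kg, axis z; absent in some starts
- can_b_mid (a point): centre (half-way up) of a loose white lidded spice canister, 57 mm across, 54 mm tall, about 0.08 kg, axis z; absent in some starts
- can_c_mid (a point): centre (half-way up) of a loose white lidded spice canister, 58 mm across, 58 mm tall, about 0.08 kg, axis z; absent in some starts
- can_d_mid (a point): centre (half-way up) of a loose white lidded spice canister, 57 mm across, 54 mm tall, about 0.08 kg, axis z; absent in some starts

How it is judged (in metres and radians):
On the way, in this order (a step that is already met when the one before it is completed fails the run):
1. the pawl is tipped clear of the teeth (value of joint pawl above 1.1 rad), for 0.2 s.
2. the turntable is turned back to its stop (value of joint turntable below 0.12 rad), for 0.2 s.
3. the pawl is dropped into the teeth again with the turntable at its stop (value of joint each of pawl, turntable below 0.15 rad), for 0.2 s.
4. every canister stands in a bay, none of them at the port, the pawl in the teeth (horizontal distance between can_a_mid and knob between 0.065 and 0.112 m and z of can_a_mid in the frame of spice_carousel below 0.0485 m and angle between each of can_a_mid, can_b_mid, can_c_mid, can_d_mid's own z axis and vertical below 0.12 rad and horizontal distance between each of can_a_mid, can_b_mid, can_c_mid, can_d_mid and port above 0.065 m and horizontal distance between can_b_mid and knob between 0.065 and 0.112 m and z of each of can_b_mid, can_d_mid in the frame of spice_carousel below 0.049 m and horizontal distance between can_c_mid and knob between 0.065 and 0.112 m and z of can_c_mid in the frame of spice_carousel below 0.051 m and horizontal distance between can_d_mid and knob between 0.065 and 0.112 m and value of joint pawl below 0.15 rad), for 0.2 s.
At the end, for the whole second after the job is handed in: Each canister upright (0.12 rad) on the turntable in a bay (65 to 112 mm from the axis, at most 6 mm above seated), over 65 mm from the port; pawl down (under 0.15 rad); lid flat on the roof within 7 mm and 0.15 rad of its seat, at most 3.5 mm above it; lid at rest (all of step 4 and horizontal distance between lid_grip and lid_seat below 0.007 m and z of lid_grip in the frame of lid_seat between 0.016 and 0.0235 m and angle between lid_grip's own z axis and vertical below 0.05 rad and angle between the y axis of lid_grip and the y axis of lid_seat, either way round below 0.15 rad and linear speed of port_lid below 0.02 m/s); the robot touches nothing.
It fails at once if the shaker is moved more than 30 mm (distance of shaker from where it was at the start of the episode above 0.03 m).
It fails at once if the glass is moved more than 30 mm (distance of glass from where it was at the start of the episode above 0.03 m).
It fails at once if the tin is moved more than 30 mm (distance of tin from where it was at the start of the episode above 0.03 m).
Of canister_a, canister_b, canister_c, canister_d only 2 to 3 are there at a start; the rules pass over those that are not, and their reading is None.
At some moment in a run one of port_lid may be knocked a few centimetres aside while the robot is not near it.
It also fails if it takes over 210 s, if anything falls off the work surface, if the arm or the gripper's body presses on something with over 40 N, if the wrist force passes 120 N, or if a joint passes its speed limit or range.

### The arm

A 6-joint arm with a two-finger parallel gripper is mounted at the origin on a cart in front of the work surface, level with it; the furniture and walls round the work are solid. World frame = base frame: x ahead of the robot, y to its left, z up, the work surface at z = 0. Lengths are in mm, angles in rad, forces in N, time in s.
With the tool pointing down it reaches from about 350 to 875 mm from the base axis. Payload 4.2 kg.
Tool frame: the origin (TCP) lies midway between the tips of the shut fingers; the grasp point (between the pads) lies 19 mm behind it (tcp_to_grasp is the distance from the TCP to the grasp point, in mm); z points along the fingers, y is the line along which they close (so a half turn about z gives the same grasp; the last joint's range is limited). The gripper opens to 85 mm and grips with 20 to 120 N. Pads are 22 mm wide; open, the fingers measure 114 mm over their backs; the gripper's body (76 mm by 85 mm) begins 54 mm behind the grasp point. The pads swing forward as they close: fully open they stand 13 mm farther back than shut.
Start: joints at [1.437, 0.385, 0.008, 0, -1.194, -0.259], TCP at [239.202, 577.392, 231.312] pointing down, gripper open.
Joint ranges: [-3.14, 3.14], [-1.21, 2.06], [-1.07, 1.41], [-3.16, 2.05], [-2.99, -0.16], [-3.1, 3.1]. Speed limits (rad/s): [2.79, 2.79, 3.14, 3.14, 3.14, 3.14].

### API

Orientations are given as a unit quaternion [x, y, z, w].
In Python, from bench import read_state, get_image, job_done, tcp_to_grasp gives the robot as it stands.
- The arm moves only by the tool jog_arm, never from a script. Its argument "plan" is a list of rows, each a list of 3 entries, a list of its own where there are three numbers: the finger opening in mm, from 0 to 85.4, then the shift along the tool's x, y, z as a fraction of full scale, then the turn, a rotation vector about the tool's x, y, z as a fraction of full scale. A call has 1 to 10 rows; each row is the pose to reach, as a shift and turn from the pose commanded when the call began, along the tool's axes at that moment; what a row does not reach only later rows make up. Full scale, the value 1, is 0.1 m for a shift and 60 degrees for a turn. A row lasts 1/8 s, in which the tool goes at most 62.5 mm and 10.7 degrees, less where a joint would pass 70% of its speed; a pose out of reach is approached as far as the arm can. A call with a number of a shift or a turn outside -1 to 1 is refused whole. A call with a gripper value outside its range is refused whole. The fingers move at their own pace and stop on an object; the grip force is fixed at half the most. Time passes only in rows, so rows that repeat a pose let the fingers close. It gives the time, the measured TCP pose, the force, the opening and the grip force at its end, in the units of the state.
- read_state(): the state, without advancing time (a new reading comes with each control period).
- get_image(name): name is "scene" or "side" or "wrist"; returns a dict with "img" (400x640x3 uint8, red, green, blue), "range_z" (400x640 float32, mm along the optical axis (not along the pixel's ray), 0 where there is no reading), "intrinsics" (3x3 intrinsics, pixels), "extrinsics" (4x4, takes a point from camera to world coordinates); the wrist camera has in their place "tool_from_camera" (4x4, takes a point from camera to tool coordinates, whose origin is the TCP and whose axes are the flange's). Camera axes: x right, y down, z forward; pixel columns grow to the right and rows downward; lengths in mm; the calibration is good to about 2 mm. A picture is of the moment at which its call begins: read the wrist's pose just before it.
- job_done(): hands the job in; it is judged then, once.
The state is a dict: "clock": time; "joints": joint angles; "joint_vel": joint speeds; "joint_efforts": joint torques, N m; "position": TCP position; "ee_rot": TCP orientation; "contact_force": force on the tool from outside, world axes, zero at the start; "wrist_torque": the same for the moment, N m; "gripper_width": finger opening in mm; "grasp_force": force on a finger pad.
Only numpy, scipy, OpenCV 4.12 (cv2) and the standard library are available. Lean on these libraries where they do the work, as an engineer would, in place of code of your own. Each camera call takes 0.05 s, during which the arm holds its last target. There are 200 camera calls.

## Working session

There is one attempt and no reset: what is moved stays moved. The work goes in short steps, Python scripts to look and compute and a tool call to move; the robot and the scene stay as the last step left them, time stands still between calls to the robot, and variables do not carry over. Pictures are saved under pics/ and viewed, at most 14 in all, crops included, and the job is handed in when it is done.

Besides the shell and the picture viewer there is one more tool, called in YAML: its name, and indented under it one key for each argument. jog_arm: Moves the arm, as the interface text tells. Its arguments: {"type":"object","properties":{"plan":{"type":"array"}},"required":["plan"]}

```bash
mkdir -p pics; ls; cat > h.py <<'E'
import numpy as np, cv2
from bench import *
def snap(n,f):
    s=read_state(); d=get_image(n); cv2.imwrite(f'pics/{f}.png',d['img'][:,:,::-1]); np.savez(f'{f}.npz',pos=s['position'],rot=s['ee_rot'],**d); return s,d
E
python3 - <<'E'
from h import *
for n in('scene','side'):
    s,d=snap(n,n+'0'); print(d['intrinsics'].tolist(),np.round(d['extrinsics'],3).tolist())
print(s, tcp_to_grasp)
E
```

```text
pics
[[492.1688201051636, 0.0, 322.2391103462726], [0.0, 492.1688201051636, 198.37890770861702], [0.0, 0.0, 1.0]] [[-0.428, -0.559, 0.71, -742.166], [-0.903, 0.247, -0.35, 575.581], [0.021, -0.791, -0.611, 1206.549], [0.0, 0.0, 0.0, 1.0]]
[[519.2696512505534, 0.0, 325.7996767924478], [0.0, 519.2696512505534, 204.47300793814654], [0.0, 0.0, 1.0]] [[-0.851, -0.233, 0.471, -329.503], [-0.525, 0.4, -0.752, 1357.25], [-0.013, -0.887, -0.462, 937.807], [0.0, 0.0, 0.0, 1.0]]
{'clock': 0.05, 'joints': array([ 1.43656515e+00,  3.85576615e-01,  6.64661131e-03, -4.81475629e-04,
       -1.19399808e+00, -2.58603260e-01]), 'joint_vel': array([-0.00092445, -0.00042384,  0.00129004,  0.00097177,  0.00063785,
        0.00068564]), 'joint_efforts': array([-1.10061394e-04, -3.93679690e+01,  1.89159000e+01,  4.20545742e+00,
       -2.32203318e-03,  7.35614321e-06]), 'position': array([239.01864649, 576.87180712, 230.22020573]), 'ee_rot': array([ 9.80754156e-01, -1.95243691e-01, -1.57082459e-04,  1.07772194e-03]), 'contact_force': array([ 0.67739175, -0.21877652,  0.48172725]), 'wrist_torque': array([-0.02604662, -0.02167401,  0.03417012]), 'grasp_force': 0.0, 'gripper_width': 85.56385863336483} 18.700000000000003
```

View pics/scene0.png

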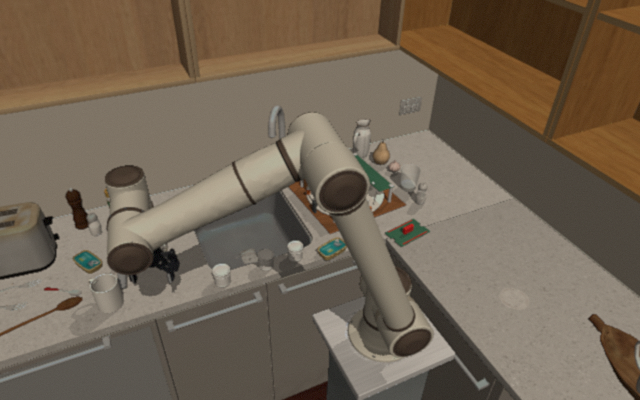

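View pics/side0.png

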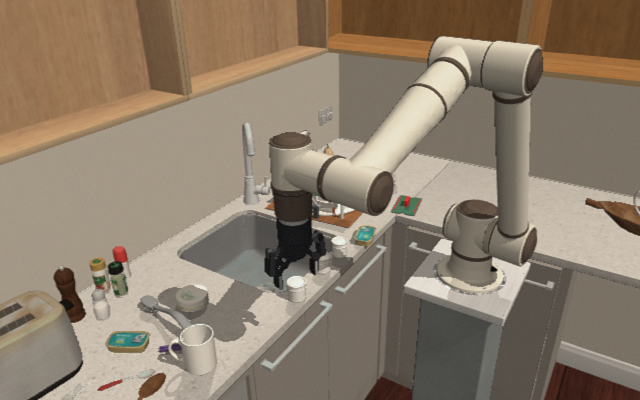

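```bash
cat >> h.py <<'E'
def pt(d,u,v,z=None,T=None):
    T=d['extrinsics'] if T is None else T
    K=d['intrinsics']; r=np.array([(u-K[0,2])/K[0,0],(v-K[1,2])/K[1,1],1])
    if z is None: r=r*np.median(d['range_z'][int(v)-1:int(v)+2,int(u)-1:int(u)+2])
    else:
        w=T[:3,:3]@r; r=r*(z-T[2,3])/w[2]
    return T[:3,:3]@r+T[:3,3]
E
python3 - <<'E'
from h import *
a=np.load('scene0.npz');b=np.load('side0.npz')
for u,v in [(222,268),(295,244),(407,230),(331,246),(268,253),(250,256),(375,170),(300,185),(400,205),(380,200),(108,280),(420,188),(408,176),(394,167)]: print('sc',u,v,np.round(pt(a,u,v)))
for u,v in [(296,282),(340,240),(405,202),(365,235),(198,330),(192,295),(275,205),(345,215),(330,205)]: print('si',u,v,np.round(pt(b,u,v)))
E
```

```text
sc 222 268 [395. 367.  54.]
sc 295 244 [406. 108.  51.]
sc 407 230 [ 340. -308.   19.]
sc 331 246 [376. -16.  20.]
sc 268 253 [402. 208.  52.]
sc 250 256 [ 672.  198. -207.]
sc 375 170 [ 647. -345.   83.]
sc 300 185 [772. -68.   5.]
sc 400 205 [ 494. -378.    2.]
sc 380 200 [ 543. -315.   12.]
sc 108 280 [474. 702.  69.]
sc 420 188 [ 478. -450.   75.]
sc 408 176 [ 565. -452.   75.]
sc 394 167 [ 702. -477.   27.]
si 296 282 [391. 373.  55.]
si 340 240 [400. 108.  52.]
si 405 202 [ 348. -295.   26.]
si 365 235 [369.  -8.  21.]
si 198 330 [467. 686.  78.]
si 192 295 [628. 551.  33.]
si 275 205 [260. 613. 446.]
si 345 215 [ 511. -119.    7.]
si 330 205 [ 594. -147.   15.]
```

jog_arm:
  plan:
    - [85,[1,1,-1],[0,0,-0.375]]
    - [85,[1,1,-1],[0,0,-0.375]]
    - [85,[1,1,-1],[0,0,-0.375]]
    - [85,[1,1,-1],[0,0,-0.375]]

```text
clock: 0.6
position: [294.5, 445.5, 334.5]
ee_rot: [1.0, -0.001, 0.001, -0.003]
contact_force: [-0.7, 0.6, -0.5]
gripper_width: 84.8
grasp_force: 0.0
```

jog_arm:
  plan:
    - [85,[0.5,1,-0.1],[0,0,0]]
    - [85,[0.5,1,-0.1],[0,0,0]]
    - [85,[0.5,1,-0.1],[0,0,0]]

```text
clock: 0.98
position: [343.8, 344.9, 340.8]
ee_rot: [1.0, -0.002, -0.0, 0.0]
contact_force: [-0.5, 0.2, -0.1]
gripper_width: 84.7
grasp_force: 0.0
```

jog_arm:
  plan:
    - [85,[0.5,1,-0.1],[0,0,0]]
    - [85,[0.5,1,-0.1],[0,0,0]]
    - [85,[0.5,1,-0.1],[0,0,0]]

```text
clock: 1.35
position: [393.9, 245.7, 350.7]
ee_rot: [1.0, -0.002, -0.0, 0.0]
contact_force: [0.3, 0.4, 0.6]
gripper_width: 84.9
grasp_force: 0.0
```

jog_arm:
  plan:
    - [85,[0.3,1,-0.1],[0,0,0]]
    - [85,[0.3,1,-0.1],[0,0,0]]
    - [85,[0.3,1,-0.1],[0,0,0]]

```text
clock: 1.72
position: [423.6, 146.4, 360.7]
ee_rot: [1.0, -0.001, -0.0, 0.0]
contact_force: [-0.0, 0.4, 0.1]
gripper_width: 85.0
grasp_force: 0.0
```

jog_arm:
  plan:
    - [85,[0.3,1,-0.1],[0,0,0]]
    - [85,[0.3,1,-0.1],[0,0,0]]
    - [85,[0.3,1,-0.1],[0,0,0]]

```text
clock: 2.1
position: [454.0, 46.7, 370.4]
ee_rot: [1.0, -0.001, -0.001, 0.0]
contact_force: [-0.9, -0.1, -0.3]
gripper_width: 84.7
grasp_force: 0.0
```

jog_arm:
  plan:
    - [85,[0.2,1,-0.1],[0,0,0]]
    - [85,[0.2,1,-0.1],[0,0,0]]
    - [85,[0.2,1,-0.1],[0,0,0]]

```text
clock: 2.48
position: [474.1, -53.0, 380.3]
ee_rot: [1.0, -0.001, -0.001, -0.0]
contact_force: [-0.0, 0.2, -0.3]
gripper_width: 85.0
grasp_force: 0.0
```

jog_arm:
  plan:
    - [85,[0.2,1,-0.1],[0,0,0]]
    - [85,[0.2,1,-0.1],[0,0,0]]
    - [85,[0.2,1,-0.1],[0,0,0]]

```text
clock: 2.85
position: [494.3, -152.9, 390.0]
ee_rot: [1.0, -0.001, -0.001, -0.0]
contact_force: [-0.8, 0.3, -0.2]
gripper_width: 85.5
grasp_force: 0.0
```

```bash
python3 - <<'E'
from h import *
s,d=snap('wrist','w1'); print(s['position'],s['ee_rot'],s['joints'],d['tool_from_camera'].round(3).tolist(),d['intrinsics'].tolist())
E
```

```text
[ 494.27622989 -152.87050397  390.03165682] [ 9.99999393e-01 -5.14516510e-04 -9.35166376e-04 -2.74838756e-04] [ 1.37018389e-02  1.28148890e-01  4.97262935e-02 -5.77902998e-04
 -1.49423607e+00  1.55611019e+00] [[-0.001, -0.955, -0.297, 75.721], [1.0, -0.001, 0.0, 0.944], [-0.001, -0.297, 0.955, -142.13], [0.0, 0.0, 0.0, 1.0]] [[277.68830988340534, 0.0, 322.68871179472035], [0.0, 277.68830988340534, 200.44896452401034], [0.0, 0.0, 1.0]]
```

View pics/w1.png

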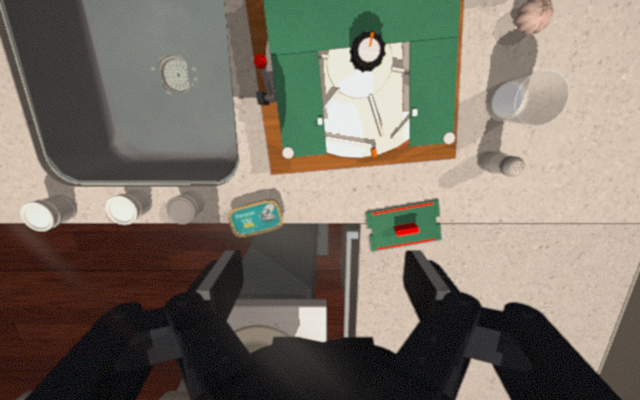

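```bash
cat >> h.py <<'E'
from scipy.spatial.transform import Rotation as R
def wT(d,pos,rot):
    T=np.eye(4);T[:3,:3]=R.from_quat(rot).as_matrix();T[:3,3]=pos;return T@d['tool_from_camera']
def blobs(img,lo,hi,amin=20):
    m=cv2.inRange(cv2.cvtColor(img,cv2.COLOR_RGB2HSV),np.array(lo),np.array(hi))
    n,l,st,c=cv2.connectedComponentsWithStats(m); return [(c[i].round(1).tolist(),st[i].tolist()) for i in range(1,n) if st[i,4]>=amin]
E
python3 - <<'E'
from h import *
d=np.load('w1.npz');T=wT(d,d['pos'],d['rot'])
f=lambda n,u,v,z:print(n,pt(d,u,v,z,T).round(1),pt(d,u,v,None,T).round(1))
f('knob',368,48,129)
f('keyL',320,121,90);f('keyR',413,113,90);f('scrL',288,153,84);f('scrR',449,139,84)
f('plL',271,172,6);f('plR',455,157,6);f('ball',260,61,98)
f('portL',329,149,84);f('portR',411,140,84);f('tooth',374,152,20)
f('lidh',406,230,32);f('tin',257,218,24)
for n,u,v in(('c1',38,215),('c2',122,208),('c3',181,208)): f(n,u,v,54)
f('shaker',512,166,90);f('glass',545,90,91)
print(blobs(d['img'],(0,180,120),(6,255,255)),blobs(d['img'],(7,180,150),(18,255,255),5))
E
```

```text
knob [ 651.3 -213.   129. ] [ 651.3 -213.   128.8]
keyL [ 559.3 -149.9   90. ] [ 559.3 -149.9   88.7]
keyR [ 570.7 -291.2   90. ] [ 570.7 -291.6   88.6]
scrL [509.9 -98.3  84. ] [510.1 -98.5  85.6]
scrR [ 531.4 -353.7   84. ] [ 531.5 -353.1   85.3]
plL [463.1 -54.4   6. ] [463.  -54.4   5.6]
plR [ 491.2 -404.3    6. ] [ 491.  -404.9    4.8]
ball [641.3 -65.5  98. ] [640.  -67.1 106.2]
portL [ 516.1 -164.    84. ] [ 507.8 -165.6   15.5]
portR [ 529.9 -293.8   84. ] [ 529.9 -293.8   83.7]
tooth [ 502.7 -247.9   20. ] [ 504.6 -245.3   34.2]
lidh [ 352.9 -316.3   32. ] [ 352.7 -316.4   31.4]
tin [375.5 -25.2  24. ] [374.  -24.2  20. ]
c1 [393.7 368.3  54. ] [394.  367.4  54.8]
c2 [406.9 211.3  54. ] [406.2 213.1  51.7]
c3 [406.7 104.   54. ] [405.6 105.7  50.9]
shaker [ 489.2 -457.9   90. ] [ 488.7 -459.7   87.4]
glass [ 602.8 -483.2   91. ] [ 605.7 -513.1   50.9]
[([259.6, 59.6], [254, 54, 13, 12, 116]), ([403.3, 207.9], [373, 202, 60, 12, 113]), ([407.0, 230.8], [396, 226, 23, 10, 149]), ([406.9, 243.4], [378, 239, 57, 10, 71])] [([461.6, 1.6], [461, 0, 2, 4, 5]), ([460.5, 20.0], [460, 5, 3, 33, 39]), ([371.7, 34.9], [370, 32, 4, 7, 16]), ([459.3, 42.0], [459, 39, 2, 7, 7]), ([458.8, 54.1], [458, 47, 2, 14, 16]), ([457.9, 70.0], [457, 63, 2, 15, 15]), ([457.0, 89.1], [456, 81, 3, 17, 19]), ([271.8, 124.9], [263, 103, 18, 46, 531]), ([456.0, 105.0], [456, 102, 1, 7, 7]), ([402.4, 145.5], [397, 142, 11, 8, 26]), ([358.6, 159.3], [270, 145, 185, 28, 1840]), ([272.1, 149.7], [269, 148, 8, 5, 16]), ([373.9, 153.2], [372, 148, 6, 10, 39])]
```

```bash
python3 - <<'E'
import cv2
i=cv2.imread('pics/w1.png'); cv2.imwrite('pics/w1c.png',cv2.resize(i[0:260,220:480],(600,600),interpolation=cv2.INTER_CUBIC))
E
```

```text
(no output)
```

View pics/w1c.png

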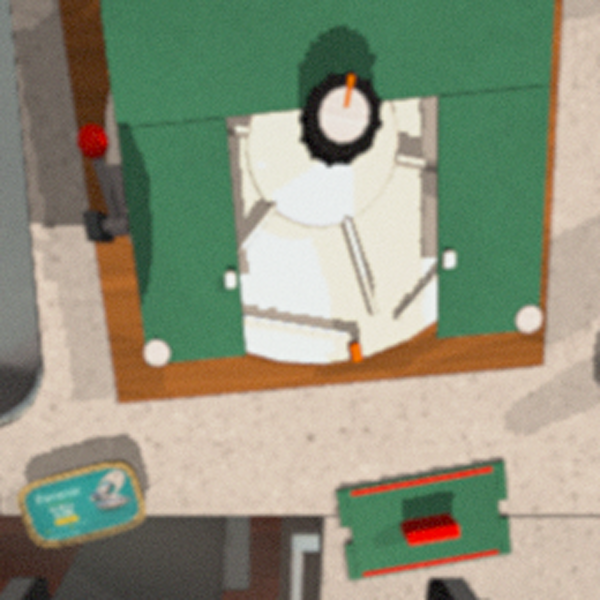

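jog_arm:
  plan:
    - [0,[0.9,-0.44,1],[0,0,0]]
    - [0,[0.9,-0.44,1],[0,0,0]]
    - [0,[0.9,-0.44,1],[0,0,0]]

```text
clock: 3.28
position: [583.2, -105.5, 286.6]
ee_rot: [1.0, 0.002, -0.004, -0.0]
contact_force: [0.4, 0.9, -0.4]
gripper_width: 31.7
grasp_force: 0.0
```

jog_arm:
  plan:
    - [0,[0.9,-0.44,0.95],[0,0,0]]
    - [0,[0.9,-0.44,0.95],[0,0,0]]
    - [0,[0.9,-0.44,0.95],[0,0,0]]

```text
clock: 3.65
position: [673.1, -62.3, 192.2]
ee_rot: [1.0, 0.001, -0.003, 0.0]
contact_force: [-0.4, -0.1, 0.1]
gripper_width: 0.2
grasp_force: 0.0
```

jog_arm:
  plan:
    - [0,[0,0,0.5],[0,0,0]]
    - [0,[0,0,0.8],[0,0,0]]
    - [0,[0,0,1],[0,0,0]]
    - [0,[0,0,1],[0,0,0]]

```text
clock: 4.15
position: [672.5, -64.7, 96.6]
ee_rot: [1.0, 0.0, -0.001, 0.0]
contact_force: [-0.8, 0.5, 0.1]
gripper_width: -0.1
grasp_force: 0.0
```

jog_arm:
  plan:
    - [0,[-0.15,0.01,0],[0,0,0]]
    - [0,[-0.3,0.02,0],[0,0,0]]
    - [0,[-0.45,0.03,0],[0,0,0]]
    - [0,[-0.6,0.04,0],[0,0,0]]
    - [0,[-0.75,0.05,0],[0,0,0]]
    - [0,[-0.9,0.06,0],[0,0,0]]
    - [0,[-0.9,0.06,0],[0,0,0]]

```text
clock: 5.03
position: [583.7, -71.0, 99.1]
ee_rot: [1.0, 0.0, 0.002, -0.0]
contact_force: [0.2, 0.5, 0.4]
gripper_width: 0.3
grasp_force: 0.0
```

jog_arm:
  plan:
    - [0,[0.1,0,-0.3],[0,0,0]]
    - [0,[0.1,0,-1],[0,0,0]]
    - [0,[0.1,0,-1],[0,0,0]]
    - [0,[0.1,0,-1],[0,0,0]]

```text
clock: 5.52
position: [594.2, -71.0, 198.2]
ee_rot: [1.0, 0.0, 0.002, -0.0]
contact_force: [-0.4, -0.4, -0.2]
gripper_width: 0.1
grasp_force: 0.0
```

```bash
python3 - <<'E'
from h import *
s,d=snap('wrist','w2');T=wT(d,s['position'],s['ee_rot'])
for c,st in blobs(d['img'],(0,180,120),(6,255,255)): print(c,st,pt(d,*c,100,T).round(1),pt(d,*c,None,T).round(1))
print(s['position'],s['joints'])
E
```

```text
[325.7, 236.1] [320, 233, 12, 6, 36] [560.4 -74.8 100. ] [561.8 -74.8 103.3]
[499.4, 315.9] [468, 311, 64, 12, 154] [ 469.9 -255.5  100. ] [ 391.2 -327.9    5. ]
[594.19029715 -71.03176561 198.15400303] [ 1.51322743e-01  3.62683593e-01 -1.12291617e-01 -3.10380972e-05
 -1.09189600e+00  1.41951441e+00]
```

jog_arm:
  plan:
    - [70,[0.57,1,0],[0,0,0]]
    - [70,[0.57,1,0],[0,0,0]]
    - [70,[0.57,1,0],[0,0,0]]

```text
clock: 5.95
position: [650.4, -174.1, 193.0]
ee_rot: [1.0, -0.002, -0.002, 0.0]
contact_force: [-0.0, 1.0, -0.3]
gripper_width: 54.3
grasp_force: 0.0
```

jog_arm:
  plan:
    - [70,[0,0.42,0],[0,0,1]]
    - [70,[0,0.42,0],[0,0,1]]
    - [70,[0,0.42,0],[0,0,1]]
    - [70,[0,0.42,0],[0,0,1]]
    - [70,[0,0.42,0],[0,0,1]]
    - [70,[0,0.42,0],[0,0,1]]
    - [70,[0,0.42,0],[0,0,1]]

```text
clock: 6.82
position: [649.6, -212.3, 195.1]
ee_rot: [0.867, -0.499, -0.001, 0.0]
contact_force: [1.0, -0.4, -1.2]
gripper_width: 70.2
grasp_force: 0.0
```

jog_arm:
  plan:
    - [70,[0,0,0],[0,0,1]]
    - [70,[0,0,0],[0,0,1]]
    - [70,[0,0,0],[0,0,1]]
    - [70,[0,0,0],[0,0,1]]
    - [70,[0,0,0],[0,0,1]]
    - [70,[0,0,0],[0,0,1]]
    - [70,[0,0,0],[0,0,1]]

```text
clock: 7.7
position: [649.9, -212.8, 195.7]
ee_rot: [-0.501, 0.865, 0.0, -0.0]
contact_force: [-0.7, 1.2, -0.4]
gripper_width: 70.0
grasp_force: 0.0
```

jog_arm:
  plan:
    - [70,[0,0,0],[0,0,1]]
    - [70,[0,0,0],[0,0,1]]
    - [70,[0,0,0],[0,0,1]]
    - [70,[0,0,0],[0,0,1]]
    - [70,[0,0,0],[0,0,1]]
    - [70,[0,0,0],[0,0,1]]
    - [70,[0,0,0],[0,0,1]]

```text
clock: 8.57
position: [650.0, -213.0, 196.0]
ee_rot: [-0.002, 1.0, 0.0, -0.0]
contact_force: [0.1, 0.1, 0.0]
gripper_width: 70.3
grasp_force: 0.0
```

jog_arm:
  plan:
    - [70,[0,0,0],[0,0,1]]
    - [70,[0,0,0],[0,0,1]]
    - [70,[0,0,0],[0,0,1]]
    - [70,[0,0,0],[0,0,1]]
    - [70,[0,0,0],[0,0,1]]
    - [70,[0,0,0],[0,0,1]]
    - [70,[0,0,0],[0,0,1]]

```text
clock: 9.45
position: [650.1, -213.2, 196.1]
ee_rot: [0.498, 0.867, -0.0, -0.0]
contact_force: [0.5, -0.7, 0.7]
gripper_width: 70.1
grasp_force: 0.0
```

```bash
python3 - <<'E'
from h import *
s=read_state(); print(s['position'],s['ee_rot'],s['joints'])
E
```

```text
[ 650.12752802 -213.16903963  196.14391268] [ 4.98215778e-01  8.67053058e-01 -5.49932251e-05 -1.76071714e-04] [-8.11239077e-02  5.08730769e-01  1.19377814e-01 -5.47213706e-05
 -1.18180880e+00 -2.53273119e+00]
```

jog_arm:
  plan:
    - [70,[0,0,0.5],[0,0,0]]
    - [70,[0,0,0.97],[0,0,0]]
    - [70,[0,0,0.97],[0,0,0]]
    - [0,[0,0,0.97],[0,0,0]]
    - [0,[0,0,0.97],[0,0,0]]
    - [0,[0,0,0.97],[0,0,0]]
    - [0,[0,0,0.97],[0,0,0]]

```text
clock: 10.32
position: [650.8, -214.4, 102.8]
ee_rot: [0.499, 0.866, -0.0, 0.002]
contact_force: [-3.1, -1.4, 6.0]
gripper_width: 42.3
grasp_force: 63.4
```

jog_arm:
  plan:
    - [0,[0,0,0],[0,0,-0.1]]
    - [0,[0,0,0],[0,0,-0.2]]
    - [0,[0,0,0],[0,0,-0.3]]
    - [0,[0,0,0],[0,0,-0.4]]
    - [0,[0,0,0],[0,0,-0.5]]
    - [0,[0,0,0],[0,0,-0.5]]

```text
clock: 11.08
position: [651.5, -213.7, 102.8]
ee_rot: [0.258, 0.966, -0.0, 0.002]
contact_force: [-2.5, -0.9, 5.9]
gripper_width: 42.2
grasp_force: 63.4
```

```bash
cat > st.py <<'E'
from h import *
s=read_state(); print(s['clock'],s['position'].round(1),'yaw',np.degrees(2*np.arctan2(s['ee_rot'][1],s['ee_rot'][0])).round(1),'j6',s['joints'][5].round(3),'tq',s['wrist_torque'].round(2),'F',s['contact_force'].round(1),s['gripper_width'].round(1))
E
python3 st.py
```

```text
Traceback (most recent call last):
  File "st.py", line 2, in <module>
    s=read_state(); print(s['clock'],s['position'].round(1),'yaw',np.degrees(2*np.arctan2(s['ee_rot'][1],s['ee_rot'][0])).round(1),'j6',s['joints'][5].round(3),'tq',s['wrist_torque'].round(2),'F',s['contact_force'].round(1),s['gripper_width'].round(1))
                                                                                                                                                                                                                                ^^^^^^^^^^^^^^^^^^^^^^^^
AttributeError: 'float' object has no attribute 'round'
```

```bash
sed -i "s/s\['gripper_width'\].round(1)/round(float(s['gripper_width']),1)/" st.py; python3 st.py
```

```text
11.075 [ 651.5 -213.7  102.8] yaw 150.1 j6 -2.012 tq [-0.28  0.8   0.05] F [-2.5 -0.9  5.9] 42.2
```

jog_arm:
  plan:
    - [0,[0,0,0],[0,0,-0.12]]
    - [0,[0,0,0],[0,0,-0.24]]
    - [0,[0,0,0],[0,0,-0.36]]
    - [0,[0,0,0],[0,0,-0.5]]
    - [0,[0,0,0],[0,0,-0.5]]

```text
clock: 11.7
position: [651.8, -212.7, 102.8]
ee_rot: [-0.001, 1.0, -0.0, 0.003]
contact_force: [-1.8, 2.4, 6.4]
gripper_width: 42.8
grasp_force: 63.4
```

```bash
python3 st.py
```

```text
11.7 [ 651.8 -212.7  102.8] yaw 180.1 j6 -1.488 tq [0.66 0.7  0.07] F [-1.8  2.4  6.4] 42.8
```

jog_arm:
  plan:
    - [0,[0,0,0],[0,0,-0.12]]
    - [0,[0,0,0],[0,0,-0.24]]
    - [0,[0,0,0],[0,0,-0.36]]
    - [0,[0,0,0],[0,0,-0.5]]
    - [0,[0,0,0],[0,0,-0.5]]

```text
clock: 12.32
position: [651.5, -211.7, 102.8]
ee_rot: [-0.26, 0.966, -0.0, 0.002]
contact_force: [-2.8, 5.1, 7.3]
gripper_width: 42.2
grasp_force: 63.5
```

```bash
python3 st.py
```

```text
12.325 [ 651.5 -211.7  102.8] yaw 210.1 j6 -0.965 tq [1.57 0.88 0.08] F [-2.8  5.1  7.3] 42.2
```

jog_arm:
  plan:
    - [0,[0,0,0],[0,0,-0.12]]
    - [0,[0,0,0],[0,0,-0.24]]
    - [0,[0,0,0],[0,0,-0.36]]
    - [0,[0,0,0],[0,0,-0.5]]
    - [0,[0,0,0],[0,0,-0.5]]

```text
clock: 12.95
position: [650.8, -211.0, 102.8]
ee_rot: [-0.501, 0.865, 0.0, 0.002]
contact_force: [-4.8, 8.0, 10.5]
gripper_width: 42.5
grasp_force: 63.7
```

```bash
python3 st.py
```

```text
12.95 [ 650.8 -211.   102.8] yaw 240.1 j6 -0.441 tq [2.26 1.37 0.07] F [-4.8  8.  10.5] 42.5
```

jog_arm:
  plan:
    - [0,[0,0,0],[0,0,-0.12]]
    - [0,[0,0,0],[0,0,-0.24]]
    - [0,[0,0,0],[0,0,-0.36]]
    - [0,[0,0,0],[0,0,-0.5]]
    - [0,[0,0,0],[0,0,-0.5]]

```text
clock: 13.58
position: [649.8, -210.7, 102.7]
ee_rot: [0.708, -0.706, -0.001, -0.001]
contact_force: [-8.1, 9.6, 10.3]
gripper_width: 42.3
grasp_force: 63.9
```

```bash
python3 st.py
```

```text
13.575 [ 649.8 -210.7  102.7] yaw -89.9 j6 0.083 tq [2.63 1.94 0.1 ] F [-8.1  9.6 10.3] 42.3
```

jog_arm:
  plan:
    - [0,[0,0,0],[0,0,-0.12]]
    - [0,[0,0,0],[0,0,-0.24]]
    - [0,[0,0,0],[0,0,-0.36]]
    - [0,[0,0,0],[0,0,-0.36]]

```text
clock: 14.08
position: [649.0, -210.8, 102.7]
ee_rot: [0.828, -0.561, -0.001, -0.001]
contact_force: [-8.0, 8.9, 11.5]
gripper_width: 42.6
grasp_force: 64.0
```

```bash
python3 st.py
```

```text
14.075 [ 649.  -210.8  102.7] yaw -68.3 j6 0.46 tq [2.56 2.35 0.08] F [-8.   8.9 11.5] 42.6
```

jog_arm:
  plan:
    - [0,[0,0,0],[0,0,-0.12]]
    - [0,[0,0,0],[0,0,-0.24]]
    - [0,[0,0,0],[0,0,-0.36]]
    - [0,[0,0,0],[0,0,-0.36]]

```text
clock: 14.58
position: [648.3, -211.2, 102.7]
ee_rot: [0.918, -0.396, -0.002, -0.001]
contact_force: [-10.8, 7.1, 12.0]
gripper_width: 42.5
grasp_force: 64.0
```

```bash
python3 st.py
```

```text
14.575 [ 648.3 -211.2  102.7] yaw -46.7 j6 0.837 tq [2.3  2.64 0.11] F [-10.8   7.1  12. ] 42.5
```

jog_arm:
  plan:
    - [0,[0,0,0],[0,0,-0.1]]
    - [0,[0,0,0],[0,0,-0.2]]
    - [0,[0,0,0],[0,0,-0.2]]

```text
clock: 14.95
position: [651.4, -213.7, 102.7]
ee_rot: [0.954, -0.299, 0.002, -0.0]
contact_force: [-3.8, 0.1, 6.8]
gripper_width: 42.4
grasp_force: 63.5
```

```bash
python3 st.py
```

```text
14.95 [ 651.4 -213.7  102.7] yaw -34.8 j6 1.044 tq [-0.04  0.68 -0.22] F [-3.8  0.1  6.8] 42.4
```

jog_arm:
  plan:
    - [0,[0,0,0],[0,0,-0.1]]
    - [0,[0,0,0],[0,0,-0.2]]
    - [0,[0,0,0],[0,0,-0.2]]

```text
clock: 15.32
position: [655.8, -215.1, 102.8]
ee_rot: [0.98, -0.199, 0.008, -0.0]
contact_force: [6.3, -5.1, -0.4]
gripper_width: 42.3
grasp_force: 62.9
```

```bash
python3 st.py
```

```text
15.325 [ 655.8 -215.1  102.8] yaw -22.9 j6 1.253 tq [-1.51 -1.91 -0.65] F [ 6.3 -5.1 -0.4] 42.3
```

jog_arm:
  plan:
    - [70,[0,0,0],[0,0,0]]
    - [70,[0,0,0],[0,0,0]]
    - [70,[0,0,-0.3],[0,0,0]]
    - [70,[0,0,-1],[0,0,-0.38]]
    - [70,[0,0,-1],[0,0,-0.38]]
    - [70,[0,0,-1],[0,0,-0.38]]
    - [70,[0,0,-1],[0,0,-0.38]]

```text
clock: 16.2
position: [649.4, -212.9, 197.9]
ee_rot: [1.0, -0.001, -0.001, -0.0]
contact_force: [0.2, 0.0, -0.0]
gripper_width: 69.7
grasp_force: 0.0
```

jog_arm:
  plan:
    - [0,[-1,-1,0],[0,0,0]]
    - [0,[-1,-1,0],[0,0,0]]
    - [0,[-1,-1,0],[0,0,0]]
    - [0,[-1,-1,0],[0,0,0]]

```text
clock: 16.7
position: [549.9, -112.7, 199.2]
ee_rot: [1.0, 0.0, -0.0, 0.0]
contact_force: [0.6, -0.1, 0.4]
gripper_width: 0.0
grasp_force: 0.0
```

```bash
python3 st.py; python3 - <<'E'
from h import *
s,d=snap('wrist','w3');T=wT(d,s['position'],s['ee_rot'])
for c,st in blobs(d['img'],(0,180,120),(6,255,255)): print(c,st,pt(d,*c,100,T).round(1),pt(d,*c,None,T).round(1))
E
```

```text
16.7 [ 549.9 -112.7  199.2] yaw 0.0 j6 1.485 tq [-0.06 -0.02 -0.02] F [ 0.6 -0.1  0.4] 0.0
[277.6, 197.0] [268, 187, 20, 21, 328] [553.8 -72.9 100. ] [556.4 -74.4 108.9]
[465.4, 289.7] [424, 282, 84, 16, 215] [ 455.8 -258.2  100. ] [ 389.  -314.9    5.2]
[482.4, 323.6] [473, 320, 17, 9, 108] [ 414.  -282.5  100. ] [ 353.7 -330.7   31.2]
[497.6, 330.2] [489, 328, 19, 5, 38] [ 405.5 -300.2  100. ] [ 319.  -373.4    5.3]
```

View pics/w3.png

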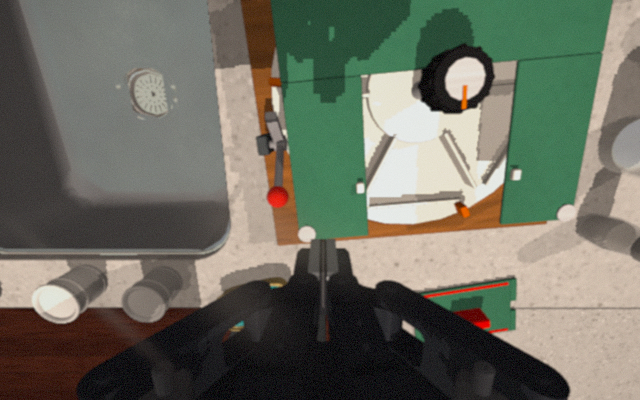

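jog_arm:
  plan:
    - [0,[-0.27,-0.36,0],[0,0,0]]
    - [0,[-0.27,-0.36,0.5],[0,0,0]]
    - [0,[-0.27,-0.36,1],[0,0,0]]
    - [0,[-0.27,-0.36,1],[0,0,0]]

```text
clock: 17.25
position: [521.3, -78.3, 95.5]
ee_rot: [1.0, -0.001, -0.005, 0.001]
contact_force: [-0.1, -0.1, 0.5]
gripper_width: -0.3
grasp_force: 0.0
```

jog_arm:
  plan:
    - [0,[0.15,-0.01,0],[0,0,0]]
    - [0,[0.3,-0.02,0],[0,0,0]]
    - [0,[0.45,-0.03,0],[0,0,0]]
    - [0,[0.6,-0.04,0],[0,0,0]]
    - [0,[0.75,-0.05,0],[0,0,0]]
    - [0,[0.9,-0.07,0],[0,0,0]]
    - [0,[0.9,-0.07,0],[0,0,0]]

```text
clock: 18.12
position: [615.5, -70.2, 99.6]
ee_rot: [1.0, -0.0, 0.001, 0.0]
contact_force: [0.3, 0.9, 0.4]
gripper_width: -0.1
grasp_force: 0.0
```

jog_arm:
  plan:
    - [0,[-0.1,0,-0.3],[0,0,0]]
    - [0,[-0.2,0,-1],[0,0,0]]
    - [0,[-0.5,0,-1],[0,0,0]]
    - [0,[-0.5,0,-1],[0,0,0]]

```text
clock: 18.62
position: [562.4, -70.3, 201.4]
ee_rot: [1.0, -0.0, 0.001, -0.0]
contact_force: [-0.8, -0.6, -0.5]
gripper_width: -0.1
grasp_force: 0.0
```

```bash
python3 st.py; python3 - <<'E'
from h import *
s,d=snap('wrist','w4');T=wT(d,s['position'],s['ee_rot'])
for c,st in blobs(d['img'],(0,180,120),(6,255,255)): print(c,st,pt(d,*c,98,T).round(1),pt(d,*c,None,T).round(1))
for n,u in (('scene','s4'),('side','d4')): snap(n,u)
E
```

```text
18.625 [562.4 -70.3 201.4] yaw -0.0 j6 1.409 tq [-0.02 -0.1  -0.  ] F [-0.8 -0.6 -0.5] -0.1
[314.9, 109.4] [304, 99, 22, 22, 334] [642.1 -64.9  98. ] [642.  -65.1 107.1]
[492.6, 297.0] [449, 290, 87, 15, 215] [ 457.  -247.3   98. ] [ 388.8 -313.8    5.1]
[505.0, 331.7] [489, 327, 30, 11, 214] [ 413.  -268.7   98. ] [ 352.4 -321.8   31.8]
[518.2, 337.5] [504, 335, 30, 7, 59] [ 405.2 -284.6   98. ] [ 317.8 -364.7    5.6]
```

```bash
python3 - <<'E'
from h import *
for n in('s4','d4'):
    d=np.load(n+'.npz');K=d['intrinsics'];T=d['extrinsics'];v,u=np.mgrid[:400,:640];z=d['range_z']
    P=np.stack([(u-K[0,2])/K[0,0]*z,(v-K[1,2])/K[1,1]*z,z],-1)@T[:3,:3].T+T[:3,3]
    for cx,cy in((394,368),(407,211),(407,105)):
        m=(np.hypot(P[...,0]-cx,P[...,1]-cy)<45)&(z>0)&(P[...,2]>30)&(P[...,2]<75)
        q=P[m]
        if len(q)<10: print(n,cy,'none',len(q));continue
        t=np.percentile(q[:,2],90);q=q[q[:,2]>t-5];(c,r)=cv2.minEnclosingCircle(q[:,:2].astype(np.float32))
        print(n,len(q),round(t,1),q[:,:2].mean(0).round(1),np.round(c,1),round(r,1))
E
```

```text
s4 149 56.2 [388.2 371.4] [387.3 373.9] 31.4
s4 132 52.9 [400.5 217.3] [399.  217.7] 31.6
s4 89 53.3 [398.2 110.7] [396.  113.7] 29.5
d4 182 58.9 [392.2 374.7] [390.6 373.5] 30.4
d4 146 54.7 [403.1 218.9] [402.3 218.9] 30.3
d4 112 54.3 [402.2 113.2] [403.8 112.3] 32.2
```

jog_arm:
  plan:
    - [85,[-0.79,-0.88,0.4],[0,0,0]]
    - [85,[-0.79,-0.88,0.4],[0,0,0]]
    - [85,[-0.79,-0.88,0.4],[0,0,0]]

```text
clock: 19.15
position: [480.8, 19.1, 156.9]
ee_rot: [1.0, 0.002, -0.003, 0.001]
contact_force: [0.7, 0.6, -0.1]
gripper_width: 54.5
grasp_force: 0.0
```

jog_arm:
  plan:
    - [85,[-0.79,-0.88,0.4],[0,0,0]]
    - [85,[-0.79,-0.88,0.4],[0,0,0]]
    - [85,[-0.79,-0.88,0.4],[0,0,0]]
    - [85,[-0.79,-0.88,0.4],[0,0,0]]

```text
clock: 19.65
position: [406.6, 106.3, 119.5]
ee_rot: [1.0, 0.0, 0.001, -0.0]
contact_force: [0.6, -0.2, 1.2]
gripper_width: 85.0
grasp_force: 0.0
```

jog_arm:
  plan:
    - [85,[-0.04,-0.05,0.3],[0,0,0]]
    - [85,[-0.04,-0.05,0.7],[0,0,0]]
    - [85,[-0.04,-0.05,0.94],[0,0,0]]
    - [85,[-0.04,-0.05,0.94],[0,0,0]]
    - [0,[-0.04,-0.05,0.94],[0,0,0]]
    - [0,[-0.04,-0.05,0.94],[0,0,0]]
    - [0,[-0.04,-0.05,0.94],[0,0,0]]
    - [0,[-0.04,-0.05,0.94],[0,0,0]]

```text
clock: 20.65
position: [402.4, 111.1, 26.8]
ee_rot: [1.0, 0.0, 0.001, -0.001]
contact_force: [0.5, -2.2, 6.7]
gripper_width: 50.3
grasp_force: 62.2
```

```bash
python3 st.py
```

```text
20.65 [402.4 111.1  26.8] yaw 0.0 j6 0.907 tq [-0.74 -0.16 -0.11] F [ 0.5 -2.2  6.7] 50.3
```

jog_arm:
  plan:
    - [0,[0,0,-0.3],[0,0,0]]
    - [0,[0,0,-0.7],[0,0,0]]
    - [0,[0,0,-1],[0,0,0]]

```text
clock: 21.02
position: [401.7, 111.0, 127.6]
ee_rot: [1.0, 0.0, 0.001, -0.001]
contact_force: [0.3, 0.8, -1.7]
gripper_width: 50.2
grasp_force: 62.8
```

jog_arm:
  plan:
    - [0,[0.13,0.33,-0.15],[0,0,0]]
    - [0,[0.26,0.66,-0.15],[0,0,0]]
    - [0,[0.4,1,-0.15],[0,0,0]]

```text
clock: 21.4
position: [441.7, 10.0, 141.5]
ee_rot: [1.0, 0.0, 0.001, -0.001]
contact_force: [1.1, 0.7, -0.6]
gripper_width: 50.5
grasp_force: 62.8
```

jog_arm:
  plan:
    - [0,[0.13,0.33,0],[0,0,0]]
    - [0,[0.26,0.66,0],[0,0,0]]
    - [0,[0.4,1,0],[0,0,0]]

```text
clock: 21.78
position: [481.6, -90.3, 141.1]
ee_rot: [1.0, -0.0, 0.001, -0.0]
contact_force: [0.8, 1.4, -0.8]
gripper_width: 50.4
grasp_force: 62.8
```

jog_arm:
  plan:
    - [0,[0.13,0.33,0],[0,0,0]]
    - [0,[0.26,0.66,0],[0,0,0]]
    - [0,[0.4,1,0],[0,0,0]]

```text
clock: 22.15
position: [521.5, -190.3, 141.0]
ee_rot: [1.0, -0.0, 0.001, -0.0]
contact_force: [1.2, -0.3, -0.2]
gripper_width: 50.4
grasp_force: 62.8
```

jog_arm:
  plan:
    - [0,[0.2,0.16,0],[0,0,-0.04]]
    - [0,[0.37,0.32,0],[0,0,-0.076]]
    - [0,[0.37,0.32,0],[0,0,-0.076]]
    - [0,[0.37,0.32,0],[0,0,-0.076]]

```text
clock: 22.65
position: [557.5, -220.9, 140.4]
ee_rot: [0.999, 0.039, -0.0, -0.0]
contact_force: [-1.2, -1.1, -0.2]
gripper_width: 50.7
grasp_force: 62.8
```

```bash
python3 st.py; python3 - <<'E'
from h import *
s,d=snap('wrist','w5')
E
```

```text
22.65 [ 557.5 -220.9  140.4] yaw 4.5 j6 1.758 tq [ 0.   -0.01  0.04] F [-1.2 -1.1 -0.2] 50.7
```

View pics/w5.png

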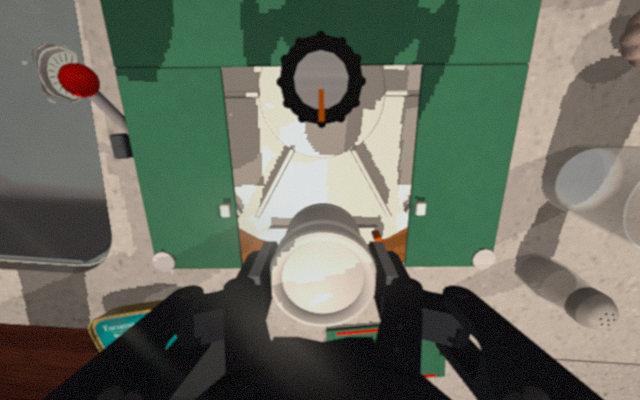

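jog_arm:
  plan:
    - [0,[0,0,0.3],[0,0,0]]
    - [0,[0,0,0.6],[0,0,0]]
    - [0,[0,0,0.85],[0,0,0]]
    - [0,[0,0,0.97],[0,0,0]]
    - [0,[0,0,0.97],[0,0,0]]

```text
clock: 23.32
position: [558.5, -221.0, 44.0]
ee_rot: [0.999, 0.04, 0.0, 0.0]
contact_force: [0.0, -0.6, -0.8]
gripper_width: 50.6
grasp_force: 62.8
```

```bash
python3 st.py
```

```text
23.325 [ 558.5 -221.    44. ] yaw 4.6 j6 1.758 tq [ 0.06  0.01 -0.04] F [ 0.  -0.6 -0.8] 50.6
```

jog_arm:
  plan:
    - [0,[0,0,0.02],[0,0,0]]
    - [72,[0,0,0.02],[0,0,0]]
    - [72,[0,0,0.02],[0,0,0]]
    - [72,[0,0,0.02],[0,0,0]]
    - [72,[0,0,-0.2],[0,0,0]]
    - [72,[0,0,-0.6],[0,0,0]]
    - [72,[0,0,-1],[0,0,0]]
    - [72,[0,0,-1],[0,0,0]]

```text
clock: 24.32
position: [560.5, -221.8, 147.3]
ee_rot: [0.999, 0.04, 0.004, 0.001]
contact_force: [-0.0, -0.0, -0.5]
gripper_width: 71.8
grasp_force: 0.0
```

jog_arm:
  plan:
    - [72,[0.4,0,0],[0,0,0]]
    - [72,[0.92,0,0],[0,0,0]]
    - [72,[0.92,0,0],[0,0,0]]
    - [72,[0.92,0,0],[0,0,0]]

```text
clock: 24.82
position: [648.9, -213.8, 141.7]
ee_rot: [0.999, 0.04, -0.001, -0.0]
contact_force: [-1.0, -0.1, 0.8]
gripper_width: 72.1
grasp_force: 0.0
```

```bash
python3 st.py; python3 - <<'E'
from h import *
s,d=snap('scene','s6')
E
```

```text
24.825 [ 648.9 -213.8  141.7] yaw 4.5 j6 1.733 tq [-0.02  0.03 -0.06] F [-1.  -0.1  0.8] 72.1
```

View pics/s6.png

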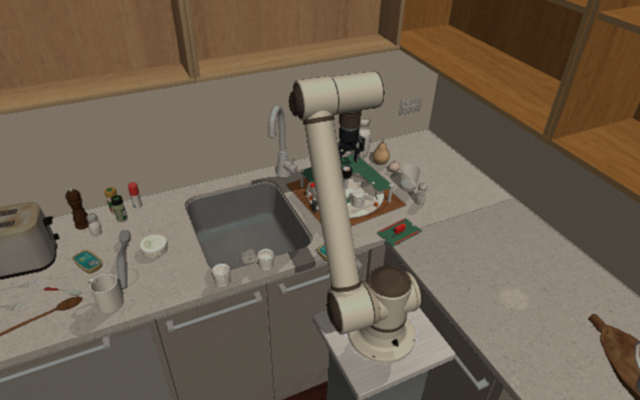

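jog_arm:
  plan:
    - [72,[0.01,0,0.2],[0,0,0]]
    - [72,[0.01,0,0.39],[0,0,0]]
    - [72,[0.01,0,0.39],[0,0,0]]
    - [0,[0.01,0,0.39],[0,0,0]]
    - [0,[0.01,0,0.39],[0,0,0]]
    - [0,[0.01,0,0.39],[0,0,0]]
    - [0,[0.01,0,0.39],[0,0,0]]

```text
clock: 25.75
position: [651.2, -212.6, 106.5]
ee_rot: [0.999, 0.04, 0.001, -0.001]
contact_force: [-2.1, 4.9, 4.6]
gripper_width: 42.3
grasp_force: 62.2
```

jog_arm:
  plan:
    - [0,[0,0,0],[0,0,0.12]]
    - [0,[0,0,0],[0,0,0.24]]
    - [0,[0,0,0],[0,0,0.36]]
    - [0,[0,0,0],[0,0,0.48]]
    - [0,[0,0,0],[0,0,0.6]]
    - [0,[0,0,0],[0,0,0.72]]
    - [0,[0,0,0],[0,0,0.84]]
    - [0,[0,0,0],[0,0,0.95]]
    - [0,[0,0,0],[0,0,1]]
    - [0,[0,0,0],[0,0,1]]

```text
clock: 27.0
position: [650.6, -213.8, 106.5]
ee_rot: [0.885, -0.465, 0.0, -0.0]
contact_force: [-3.7, 1.5, 6.6]
gripper_width: 42.4
grasp_force: 62.2
```

```bash
python3 st.py
```

```text
27.0 [ 650.6 -213.8  106.5] yaw -55.4 j6 0.685 tq [ 0.76  0.95 -0.07] F [-3.7  1.5  6.6] 42.4
```

jog_arm:
  plan:
    - [72,[0,0,0],[0,0,0]]
    - [72,[0,0,0],[0,0,0]]
    - [72,[0,0,-0.3],[0,0,0]]
    - [72,[0,0,-0.95],[0,0,-0.923]]
    - [72,[0,0,-0.95],[0,0,-0.923]]
    - [72,[0,0,-0.95],[0,0,-0.923]]
    - [72,[0,0,-0.95],[0,0,-0.923]]
    - [72,[0,0,-0.95],[0,0,-0.923]]
    - [72,[0,0,-0.95],[0,0,-0.923]]
    - [72,[0,0,-0.95],[0,0,-0.923]]

```text
clock: 28.25
position: [651.1, -213.9, 199.2]
ee_rot: [1.0, -0.002, 0.0, 0.0]
contact_force: [0.7, -0.7, -0.1]
gripper_width: 72.0
grasp_force: 0.0
```

jog_arm:
  plan:
    - [85,[-1,-1,0],[0,0,0]]
    - [85,[-1,-1,0],[0,0,0]]
    - [85,[-1,-1,0],[0,0,0]]
    - [85,[-1,-1,0],[0,0,0]]

```text
clock: 28.75
position: [551.2, -113.2, 200.3]
ee_rot: [1.0, -0.0, 0.001, 0.0]
contact_force: [1.4, 0.7, 1.0]
gripper_width: 84.9
grasp_force: 0.0
```

```bash
python3 st.py; python3 - <<'E'
from h import *
s,d=snap('wrist','w7');T=wT(d,s['position'],s['ee_rot'])
for c,st in blobs(d['img'],(0,180,120),(6,255,255)): print(c,st,pt(d,*c,98,T).round(1),pt(d,*c,None,T).round(1))
E
```

```text
28.75 [ 551.2 -113.2  200.3] yaw -0.0 j6 1.485 tq [-0.02 -0.02 -0.02] F [1.4 0.7 1. ] 84.9
[262.3, 93.8] [252, 84, 22, 21, 321] [643.1 -64.7  98. ] [642.5 -66.5 107. ]
[471.0, 278.1] [452, 274, 38, 9, 97] [ 468.8 -263.9   98. ] [ 409.3 -320.3    5.9]
```

View pics/w7.png

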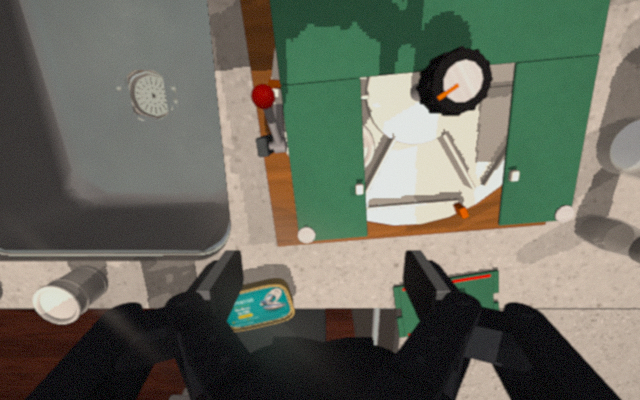

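jog_arm:
  plan:
    - [85,[-0.75,-1,0.2],[0,0,0]]
    - [85,[-0.75,-1,0.2],[0,0,0]]
    - [85,[-0.75,-1,0.2],[0,0,0]]

```text
clock: 29.18
position: [475.0, -12.3, 178.7]
ee_rot: [1.0, 0.001, -0.001, 0.0]
contact_force: [-0.0, -0.4, 0.0]
gripper_width: 84.8
grasp_force: 0.0
```

jog_arm:
  plan:
    - [85,[-0.74,-1,0.2],[0,0,0]]
    - [85,[-0.74,-1,0.2],[0,0,0]]
    - [85,[-0.74,-1,0.2],[0,0,0]]

```text
clock: 29.55
position: [402.2, 88.5, 159.3]
ee_rot: [1.0, 0.002, 0.0, 0.0]
contact_force: [1.6, -0.9, 0.8]
gripper_width: 85.0
grasp_force: 0.0
```

jog_arm:
  plan:
    - [85,[0,-1,0.2],[0,0,0]]
    - [85,[0,-1,0.2],[0,0,0]]
    - [85,[0,-1,0.2],[0,0,0]]
    - [85,[0,-1,0.2],[0,0,0]]

```text
clock: 30.05
position: [403.8, 185.9, 139.2]
ee_rot: [1.0, -0.002, 0.0, 0.0]
contact_force: [0.5, 0.7, 0.5]
gripper_width: 85.0
grasp_force: 0.0
```

jog_arm:
  plan:
    - [85,[0,-0.31,0.16],[0,0,0]]
    - [85,[0,-0.31,0.16],[0,0,0]]
    - [85,[0,-0.31,0.16],[0,0,0]]

```text
clock: 30.42
position: [402.9, 216.3, 123.6]
ee_rot: [1.0, -0.001, -0.0, 0.0]
contact_force: [-0.3, -0.6, 0.2]
gripper_width: 85.1
grasp_force: 0.0
```

```bash
python3 st.py
```

```text
30.425 [402.9 216.3 123.6] yaw -0.2 j6 0.718 tq [-0.02 -0.02 -0.02] F [-0.3 -0.6  0.2] 85.1
```

jog_arm:
  plan:
    - [85,[0,0,0.4],[0,0,0]]
    - [85,[0,0,0.8],[0,0,0]]
    - [85,[0,0,0.97],[0,0,0]]
    - [85,[0,0,0.97],[0,0,0]]
    - [0,[0,0,0.97],[0,0,0]]
    - [0,[0,0,0.97],[0,0,0]]
    - [0,[0,0,0.97],[0,0,0]]
    - [0,[0,0,0.97],[0,0,0]]
    - [0,[0,0,0.5],[0,0,0]]
    - [0,[0,0,0],[0,0,0]]

```text
clock: 31.68
position: [402.2, 217.0, 124.9]
ee_rot: [1.0, -0.001, -0.0, 0.0]
contact_force: [0.5, 0.9, -1.0]
gripper_width: 53.7
grasp_force: 63.6
```

jog_arm:
  plan:
    - [0,[0.13,0.33,-0.16],[0,0,0]]
    - [0,[0.26,0.66,-0.16],[0,0,0]]
    - [0,[0.4,1,-0.16],[0,0,0]]

```text
clock: 32.05
position: [442.7, 116.6, 140.7]
ee_rot: [1.0, -0.0, 0.001, -0.001]
contact_force: [0.6, -0.0, -0.7]
gripper_width: 53.3
grasp_force: 63.6
```

jog_arm:
  plan:
    - [0,[0.13,0.33,0],[0,0,0]]
    - [0,[0.26,0.66,0],[0,0,0]]
    - [0,[0.4,1,0],[0,0,0]]

```text
clock: 32.42
position: [482.5, 16.2, 140.3]
ee_rot: [1.0, -0.0, 0.001, -0.0]
contact_force: [0.6, -0.3, -1.0]
gripper_width: 53.9
grasp_force: 63.6
```

jog_arm:
  plan:
    - [0,[0.13,0.33,0],[0,0,0]]
    - [0,[0.26,0.66,0],[0,0,0]]
    - [0,[0.4,1,0],[0,0,0]]

```text
clock: 32.8
position: [522.4, -83.9, 140.2]
ee_rot: [1.0, -0.001, 0.001, -0.0]
contact_force: [1.3, 0.2, -0.3]
gripper_width: 54.0
grasp_force: 63.6
```

jog_arm:
  plan:
    - [0,[0.13,0.33,0],[0,0,0]]
    - [0,[0.26,0.66,0],[0,0,0]]
    - [0,[0.37,1,0],[0,0,0]]

```text
clock: 33.17
position: [559.3, -183.9, 140.2]
ee_rot: [1.0, -0.001, 0.001, -0.0]
contact_force: [0.8, 0.7, -0.6]
gripper_width: 53.9
grasp_force: 63.6
```

jog_arm:
  plan:
    - [0,[0,0.2,0],[0,0,-0.04]]
    - [0,[0,0.38,0],[0,0,-0.076]]
    - [0,[0,0.38,0],[0,0,-0.076]]
    - [0,[0,0.38,0],[0,0,-0.076]]

```text
clock: 33.67
position: [558.8, -220.5, 139.7]
ee_rot: [0.999, 0.039, 0.0, -0.0]
contact_force: [0.2, -0.3, -0.9]
gripper_width: 53.8
grasp_force: 63.6
```

```bash
python3 st.py
```

```text
33.675 [ 558.8 -220.5  139.7] yaw 4.5 j6 1.756 tq [-0.03 -0.01  0.04] F [ 0.2 -0.3 -0.9] 53.8
```

jog_arm:
  plan:
    - [0,[0,0,0.3],[0,0,0]]
    - [0,[0,0,0.6],[0,0,0]]
    - [0,[0,0,0.85],[0,0,0]]
    - [0,[0,0,0.97],[0,0,0]]
    - [0,[0,0,0.97],[0,0,0]]

```text
clock: 34.3
position: [559.2, -220.7, 44.3]
ee_rot: [0.999, 0.04, 0.0, 0.001]
contact_force: [-2.9, -1.1, 5.6]
gripper_width: 53.6
grasp_force: 64.0
```

jog_arm:
  plan:
    - [72,[0,0,0],[0,0,0]]
    - [72,[0,0,0],[0,0,0]]
    - [72,[0,0,0],[0,0,0]]
    - [72,[0,0,-0.2],[0,0,0]]
    - [72,[0,0,-0.6],[0,0,0]]
    - [72,[0,0,-1],[0,0,0]]
    - [72,[0,0,-1],[0,0,0]]

```text
clock: 35.17
position: [561.3, -221.3, 146.3]
ee_rot: [0.999, 0.04, 0.004, 0.001]
contact_force: [0.9, -0.6, 0.5]
gripper_width: 72.3
grasp_force: 0.0
```

jog_arm:
  plan:
    - [72,[0.4,0,0],[0,0,0]]
    - [72,[0.92,0,0],[0,0,0]]
    - [72,[0.92,0,0],[0,0,0]]
    - [72,[0.92,0,0],[0,0,0]]

```text
clock: 35.67
position: [649.6, -213.3, 140.7]
ee_rot: [0.999, 0.039, -0.001, -0.0]
contact_force: [0.6, 0.0, -0.4]
gripper_width: 72.2
grasp_force: 0.0
```

jog_arm:
  plan:
    - [72,[0,0,0.2],[0,0,0]]
    - [72,[0,0,0.37],[0,0,0]]
    - [72,[0,0,0.37],[0,0,0]]
    - [0,[0,0,0.37],[0,0,0]]
    - [0,[0,0,0.37],[0,0,0]]
    - [0,[0,0,0.37],[0,0,0]]
    - [0,[0,0,0.37],[0,0,0]]

```text
clock: 36.55
position: [651.0, -212.6, 106.9]
ee_rot: [0.999, 0.039, 0.001, -0.0]
contact_force: [-1.6, 5.4, 5.8]
gripper_width: 42.2
grasp_force: 62.3
```

```bash
python3 st.py
```

```text
36.55 [ 651.  -212.6  106.9] yaw 4.5 j6 1.731 tq [ 1.84  0.63 -0.02] F [-1.6  5.4  5.8] 42.2
```

Turn one bay, lift, and head for canister 1 at (391, 373).

jog_arm:
  plan:
    - [0,[0,0,0],[0,0,0.12]]
    - [0,[0,0,0],[0,0,0.24]]
    - [0,[0,0,0],[0,0,0.36]]
    - [0,[0,0,0],[0,0,0.48]]
    - [0,[0,0,0],[0,0,0.6]]
    - [0,[0,0,0],[0,0,0.72]]
    - [0,[0,0,0],[0,0,0.84]]
    - [0,[0,0,0],[0,0,0.95]]
    - [0,[0,0,0],[0,0,1]]
    - [0,[0,0,0],[0,0,1]]

```text
clock: 37.8
position: [650.4, -213.7, 106.8]
ee_rot: [0.885, -0.466, 0.0, -0.0]
contact_force: [-4.2, 3.1, 5.7]
gripper_width: 42.2
grasp_force: 62.3
```

jog_arm:
  plan:
    - [72,[0,0,0],[0,0,0]]
    - [72,[0,0,0],[0,0,0]]
    - [72,[0,0,-0.3],[0,0,0]]
    - [72,[0,0,-0.95],[0,0,-0.923]]
    - [72,[0,0,-0.95],[0,0,-0.923]]
    - [72,[0,0,-0.95],[0,0,-0.923]]
    - [72,[0,0,-0.95],[0,0,-0.923]]
    - [72,[0,0,-0.95],[0,0,-0.923]]
    - [72,[0,0,-0.95],[0,0,-0.923]]
    - [72,[0,0,-0.95],[0,0,-0.923]]

```text
clock: 39.05
position: [650.7, -213.7, 200.2]
ee_rot: [1.0, -0.002, -0.0, 0.0]
contact_force: [0.0, 0.3, 0.3]
gripper_width: 71.9
grasp_force: 0.0
```

jog_arm:
  plan:
    - [85,[-1,-1,0],[0,0,0]]
    - [85,[-1,-1,0],[0,0,0]]
    - [85,[-1,-1,0],[0,0,0]]
    - [85,[-1,-1,0],[0,0,0]]

```text
clock: 39.55
position: [551.0, -112.9, 201.2]
ee_rot: [1.0, -0.001, 0.001, 0.0]
contact_force: [1.0, 0.1, 0.3]
gripper_width: 85.2
grasp_force: 0.0
```

```bash
python3 st.py; python3 - <<'E'
from h import *
s,d=snap('wrist','w8');T=wT(d,s['position'],s['ee_rot'])
for c,st in blobs(d['img'],(0,180,120),(6,255,255)): print(c,st,pt(d,*c,98,T).round(1),pt(d,*c,None,T).round(1))
E
```

```text
39.55 [ 551.  -112.9  201.2] yaw -0.1 j6 1.483 tq [-0.03 -0.05 -0.02] F [1.  0.1 0.3] 85.2
[262.9, 93.7] [253, 84, 21, 21, 308] [643.1 -64.7  98. ] [642.5 -66.5 107. ]
[470.8, 277.4] [452, 274, 38, 8, 100] [ 468.6 -263.7   98. ] [ 409.1 -320.1    5.5]
```

View pics/w8.png

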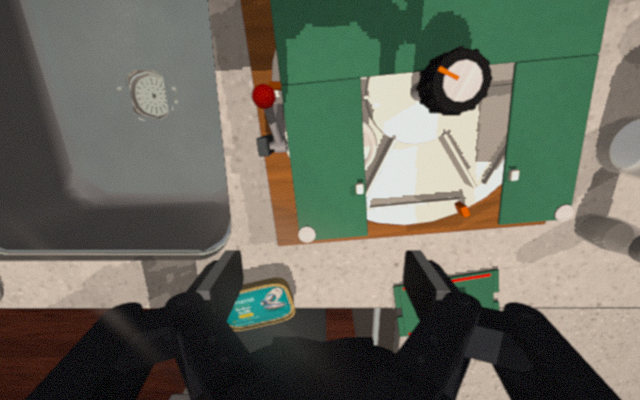

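jog_arm:
  plan:
    - [85,[-0.4,-1,0.15],[0,0,0]]
    - [85,[-0.4,-1,0.15],[0,0,0]]
    - [85,[-0.4,-1,0.15],[0,0,0]]

```text
clock: 39.98
position: [511.4, -12.0, 184.9]
ee_rot: [1.0, -0.0, -0.0, 0.0]
contact_force: [0.7, -1.0, 0.1]
gripper_width: 85.2
grasp_force: 0.0
```

jog_arm:
  plan:
    - [85,[-0.4,-1,0.15],[0,0,0]]
    - [85,[-0.4,-1,0.15],[0,0,0]]
    - [85,[-0.4,-1,0.15],[0,0,0]]

```text
clock: 40.35
position: [472.1, 88.1, 170.1]
ee_rot: [1.0, -0.0, 0.0, 0.0]
contact_force: [0.5, -1.0, -0.0]
gripper_width: 84.9
grasp_force: 0.0
```

jog_arm:
  plan:
    - [85,[-0.4,-1,0.15],[0,0,0]]
    - [85,[-0.4,-1,0.15],[0,0,0]]
    - [85,[-0.4,-1,0.15],[0,0,0]]

```text
clock: 40.72
position: [432.6, 188.3, 155.2]
ee_rot: [1.0, -0.0, 0.0, 0.0]
contact_force: [1.1, 0.7, -0.3]
gripper_width: 85.1
grasp_force: 0.0
```

jog_arm:
  plan:
    - [85,[-0.39,-1,0.15],[0,0,0]]
    - [85,[-0.39,-1,0.15],[0,0,0]]
    - [85,[-0.39,-1,0.15],[0,0,0]]

```text
clock: 41.1
position: [393.9, 288.4, 140.1]
ee_rot: [1.0, -0.001, 0.0, 0.0]
contact_force: [0.2, 0.1, -0.3]
gripper_width: 85.1
grasp_force: 0.0
```

jog_arm:
  plan:
    - [85,[0,-0.84,0.15],[0,0,0]]
    - [85,[0,-0.84,0.15],[0,0,0]]
    - [85,[0,-0.84,0.15],[0,0,0]]
    - [85,[0,-0.84,0.15],[0,0,0]]

```text
clock: 41.6
position: [393.5, 369.4, 125.2]
ee_rot: [1.0, -0.002, -0.0, 0.0]
contact_force: [0.2, -0.3, 0.0]
gripper_width: 85.0
grasp_force: 0.0
```

```bash
python3 st.py
```

```text
41.6 [393.5 369.4 125.2] yaw -0.2 j6 0.512 tq [0.06 0.01 0.04] F [ 0.2 -0.3  0. ] 85.0
```

jog_arm:
  plan:
    - [85,[0,0,0.4],[0,0,0]]
    - [85,[0,0,0.8],[0,0,0]]
    - [85,[0,0,0.97],[0,0,0]]
    - [85,[0,0,0.97],[0,0,0]]
    - [0,[0,0,0.97],[0,0,0]]
    - [0,[0,0,0.97],[0,0,0]]
    - [0,[0,0,0.97],[0,0,0]]
    - [0,[0,0,0.97],[0,0,0]]
    - [0,[0,0,0.5],[0,0,0]]
    - [0,[0,0,0],[0,0,0]]

```text
clock: 42.85
position: [392.7, 370.6, 126.6]
ee_rot: [1.0, -0.001, -0.0, 0.0]
contact_force: [1.4, 0.8, -1.0]
gripper_width: 54.2
grasp_force: 63.7
```

jog_arm:
  plan:
    - [0,[0.11,0.33,-0.17],[0,0,0]]
    - [0,[0.22,0.66,-0.17],[0,0,0]]
    - [0,[0.33,1,-0.17],[0,0,0]]

```text
clock: 43.22
position: [425.9, 270.1, 143.5]
ee_rot: [1.0, -0.001, 0.001, -0.001]
contact_force: [-0.3, -0.0, -1.0]
gripper_width: 54.2
grasp_force: 63.7
```

jog_arm:
  plan:
    - [0,[0.11,0.33,0],[0,0,0]]
    - [0,[0.22,0.66,0],[0,0,0]]
    - [0,[0.33,1,0],[0,0,0]]

```text
clock: 43.6
position: [458.7, 169.8, 143.1]
ee_rot: [1.0, -0.001, 0.001, -0.001]
contact_force: [-0.1, 0.3, -1.7]
gripper_width: 54.1
grasp_force: 63.7
```

jog_arm:
  plan:
    - [0,[0.11,0.33,0],[0,0,0]]
    - [0,[0.22,0.66,0],[0,0,0]]
    - [0,[0.33,1,0],[0,0,0]]

```text
clock: 43.98
position: [491.5, 69.7, 143.1]
ee_rot: [1.0, -0.001, 0.001, -0.0]
contact_force: [0.3, 0.9, -0.8]
gripper_width: 54.4
grasp_force: 63.7
```

jog_arm:
  plan:
    - [0,[0.11,0.33,0],[0,0,0]]
    - [0,[0.22,0.66,0],[0,0,0]]
    - [0,[0.33,1,0],[0,0,0]]

```text
clock: 44.35
position: [524.3, -30.4, 143.1]
ee_rot: [1.0, -0.001, 0.001, -0.0]
contact_force: [0.2, 0.1, -0.8]
gripper_width: 54.3
grasp_force: 63.7
```

jog_arm:
  plan:
    - [0,[0.11,0.33,0],[0,0,0]]
    - [0,[0.22,0.66,0],[0,0,0]]
    - [0,[0.34,1,0],[0,0,0]]

```text
clock: 44.72
position: [558.1, -130.4, 143.1]
ee_rot: [1.0, -0.001, 0.001, -0.0]
contact_force: [-0.5, 0.1, -0.6]
gripper_width: 54.5
grasp_force: 63.7
```

jog_arm:
  plan:
    - [0,[0,0.3,0],[0,0,-0.03]]
    - [0,[0,0.6,0],[0,0,-0.06]]
    - [0,[0,0.9,0],[0,0,-0.08]]
    - [0,[0,0.9,0],[0,0,-0.08]]
    - [0,[0,0.9,0],[0,0,-0.08]]

```text
clock: 45.35
position: [557.4, -219.1, 142.6]
ee_rot: [0.999, 0.041, 0.0, -0.0]
contact_force: [-0.9, -0.3, -0.5]
gripper_width: 54.4
grasp_force: 63.7
```

```bash
python3 st.py
```

```text
45.35 [ 557.4 -219.1  142.6] yaw 4.7 j6 1.757 tq [ 0.02 -0.03  0.02] F [-0.9 -0.3 -0.5] 54.4
```

jog_arm:
  plan:
    - [0,[0,0.01,0.3],[0,0,0]]
    - [0,[0,0.02,0.6],[0,0,0]]
    - [0,[0,0.02,0.85],[0,0,0]]
    - [0,[0,0.02,0.98],[0,0,0]]
    - [0,[0,0.02,0.98],[0,0,0]]

```text
clock: 45.98
position: [558.4, -221.3, 46.3]
ee_rot: [0.999, 0.042, 0.0, 0.001]
contact_force: [-2.1, -0.2, 4.6]
gripper_width: 54.5
grasp_force: 64.2
```

jog_arm:
  plan:
    - [72,[0,0,0],[0,0,0]]
    - [72,[0,0,0],[0,0,0]]
    - [72,[0,0,0],[0,0,0]]
    - [72,[0,0,-0.2],[0,0,0]]
    - [72,[0,0,-0.6],[0,0,0]]
    - [72,[0,0,-1],[0,0,0]]
    - [72,[0,0,-1],[0,0,0]]

```text
clock: 46.85
position: [560.2, -221.9, 148.3]
ee_rot: [0.999, 0.041, 0.004, 0.001]
contact_force: [-0.5, 0.2, -0.4]
gripper_width: 72.2
grasp_force: 0.0
```

jog_arm:
  plan:
    - [72,[0.4,0,0],[0,0,0]]
    - [72,[0.93,0,0],[0,0,0]]
    - [72,[0.93,0,0],[0,0,0]]
    - [72,[0.93,0,0],[0,0,0]]

```text
clock: 47.35
position: [649.5, -213.5, 142.7]
ee_rot: [0.999, 0.041, -0.002, -0.0]
contact_force: [-1.1, 0.6, 0.3]
gripper_width: 72.2
grasp_force: 0.0
```

jog_arm:
  plan:
    - [72,[0,0,0.2],[0,0,0]]
    - [72,[0,0,0.38],[0,0,0]]
    - [72,[0,0,0.38],[0,0,0]]
    - [0,[0,0,0.38],[0,0,0]]
    - [0,[0,0,0.38],[0,0,0]]
    - [0,[0,0,0.38],[0,0,0]]
    - [0,[0,0,0.38],[0,0,0]]

```text
clock: 48.22
position: [650.8, -212.6, 107.9]
ee_rot: [0.999, 0.041, 0.001, -0.001]
contact_force: [-0.8, 4.5, 5.1]
gripper_width: 41.9
grasp_force: 62.1
```

```bash
python3 st.py
```

```text
48.225 [ 650.8 -212.6  107.9] yaw 4.7 j6 1.734 tq [ 1.84  0.5  -0.02] F [-0.8  4.5  5.1] 41.9
```

jog_arm:
  plan:
    - [0,[0,0,0],[0,0,0.12]]
    - [0,[0,0,0],[0,0,0.24]]
    - [0,[0,0,0],[0,0,0.36]]
    - [0,[0,0,0],[0,0,0.48]]
    - [0,[0,0,0],[0,0,0.6]]
    - [0,[0,0,0],[0,0,0.72]]
    - [0,[0,0,0],[0,0,0.84]]
    - [0,[0,0,0],[0,0,0.95]]
    - [0,[0,0,0],[0,0,1]]
    - [0,[0,0,0],[0,0,1]]

```text
clock: 49.48
position: [650.4, -213.5, 107.9]
ee_rot: [0.886, -0.464, 0.0, -0.0]
contact_force: [-4.2, 2.5, 5.0]
gripper_width: 42.4
grasp_force: 62.2
```

jog_arm:
  plan:
    - [72,[0,0,0],[0,0,0]]
    - [72,[0,0,0],[0,0,0]]
    - [72,[0,0,-0.3],[0,0,0]]
    - [72,[0,0,-0.95],[0,0,-0.923]]
    - [72,[0,0,-0.95],[0,0,-0.923]]
    - [72,[0,0,-0.95],[0,0,-0.923]]
    - [72,[0,0,-0.95],[0,0,-0.923]]
    - [72,[0,0,-0.95],[0,0,-0.923]]
    - [72,[0,0,-0.95],[0,0,-0.923]]
    - [72,[0,0,-0.95],[0,0,-0.923]]

```text
clock: 50.72
position: [650.6, -213.9, 201.2]
ee_rot: [1.0, -0.001, -0.0, 0.0]
contact_force: [-0.3, -0.3, 0.2]
gripper_width: 72.0
grasp_force: 0.0
```

jog_arm:
  plan:
    - [60,[-1,0.2,-0.6],[0,0,0]]
    - [60,[-1,0.2,-0.6],[0,0,0]]
    - [60,[-1,0.2,-0.6],[0,0,0]]
    - [60,[-1,0.2,-0.6],[0,0,0]]

```text
clock: 51.22
position: [550.6, -233.9, 261.4]
ee_rot: [1.0, -0.0, 0.0, -0.0]
contact_force: [-0.6, 0.1, -0.4]
gripper_width: 60.0
grasp_force: 0.0
```

jog_arm:
  plan:
    - [60,[-1,0.2,-0.6],[0,0,0]]
    - [60,[-1,0.2,-0.6],[0,0,0]]
    - [60,[-1,0.2,-0.6],[0,0,0]]
    - [60,[-1,0.2,-0.6],[0,0,0]]
    - [60,[-1,0.2,-0.6],[0,0,0]]

```text
clock: 51.85
position: [451.3, -253.6, 319.5]
ee_rot: [1.0, 0.001, -0.002, -0.001]
contact_force: [-0.4, -0.3, -0.4]
gripper_width: 59.9
grasp_force: 0.0
```

```bash
python3 st.py; python3 - <<'E'
from h import *
s,d=snap('wrist','w9');T=wT(d,s['position'],s['ee_rot'])
for c,st in blobs(d['img'],(0,180,120),(6,255,255)): print(c,st,pt(d,*c,98,T).round(1),pt(d,*c,5,T).round(1),pt(d,*c,None,T).round(1))
E
```

```text
51.85 [ 451.3 -253.6  319.5] yaw 0.1 j6 1.771 tq [ 0.02 -0.05 -0.08] F [-0.4 -0.3 -0.4] 59.9
[152.6, 4.4] [146, 0, 15, 11, 131] [643.7 -63.5  98. ] [673.5 -14.5   5. ] [641.  -68.  106.7]
[343.2, 189.6] [307, 183, 70, 14, 154] [ 428.6 -282.3   98. ] [ 403.3 -289.4    5. ] [ 403.4 -289.3    5.5]
[346.5, 216.3] [334, 211, 26, 11, 193] [ 390.  -287.8   98. ] [ 354.8 -296.3    5. ] [ 364.9 -293.8   31.7]
[354.9, 231.3] [324, 226, 59, 12, 92] [ 367.2 -300.3   98. ] [ 326.2 -312.     5. ] [ 326.3 -312.     5.1]
```

View pics/w9.png

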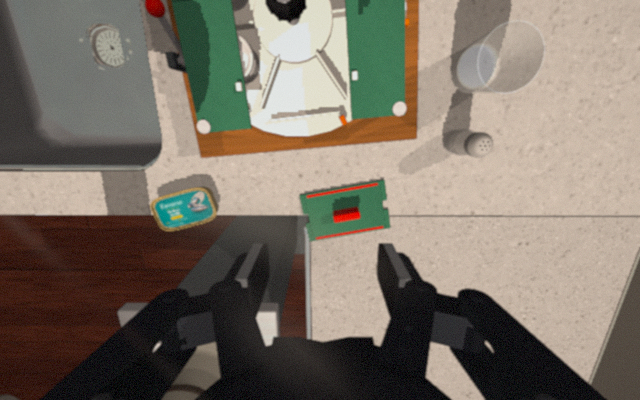

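```bash
cat > lid.py <<'E'
from h import *
def lid(f,z,roi):
    d=np.load(f+'.npz');T=wT(d,d['pos'],d['rot']);h=cv2.cvtColor(d['img'],cv2.COLOR_RGB2HSV)
    m=cv2.inRange(h,np.array((60,90,40)),np.array((95,255,200)))|cv2.inRange(h,np.array((0,180,100)),np.array((6,255,255)))
    M=np.zeros_like(m);r=roi;M[r[1]:r[3],r[0]:r[2]]=m[r[1]:r[3],r[0]:r[2]]
    c=max(cv2.findContours(M,0,2)[0],key=cv2.contourArea)[:,0]
    P=np.array([pt(d,u,v,z,T)[:2] for u,v in c],np.float32);R=cv2.minAreaRect(P);print('lid rect',R,cv2.boxPoints(R).round(1).tolist())
    b=[(c,s) for c,s in blobs(d['img'],(0,180,100),(6,255,255),30) if r[0]<c[0]<r[2] and r[1]<c[1]<r[3]]
    for c,s in b: print(c,s,pt(d,*c,z+27,T).round(1),pt(d,*c,z,T).round(1))
if __name__=='__main__': lid('w9',5,(290,165,410,250))
E
python3 lid.py
```

```text
lid rect ((364.843505859375, -293.9992370605469), (85.57280731201172, 142.747802734375), 10.496282577514648) [[309.79998779296875, -231.60000610351562], [335.79998779296875, -372.0], [419.8999938964844, -356.3999938964844], [393.8999938964844, -216.0]]
[343.2, 189.6] [307, 183, 70, 14, 154] [ 410.6 -287.3   32. ] [ 403.3 -289.4    5. ]
[346.3, 216.1] [334, 211, 26, 11, 209] [ 365.3 -293.5   32. ] [ 355.1 -295.9    5. ]
[354.9, 231.3] [324, 226, 59, 12, 92] [ 338.1 -308.6   32. ] [ 326.2 -312.     5. ]
```

jog_arm:
  plan:
    - [50,[-0.86,0.4,0.95],[0,0,0.66]]
    - [50,[-0.86,0.4,0.95],[0,0,0.66]]
    - [50,[-0.86,0.4,0.95],[0,0,0.66]]
    - [50,[-0.86,0.4,0.95],[0,0,0.66]]
    - [50,[-0.86,0.4,0.95],[0,0,0.66]]

```text
clock: 52.52
position: [364.8, -294.0, 225.5]
ee_rot: [0.941, -0.337, -0.001, -0.0]
contact_force: [0.3, 0.4, 0.1]
gripper_width: 49.6
grasp_force: 0.0
```

jog_arm:
  plan:
    - [50,[0,0,0.9],[0,0,0.66]]
    - [50,[0,0,0.9],[0,0,0.66]]
    - [50,[0,0,0.9],[0,0,0.66]]
    - [50,[0,0,0.9],[0,0,0.66]]
    - [50,[0,0,0.9],[0,0,0.66]]
    - [50,[0,0,0.9],[0,0,0.66]]

```text
clock: 53.28
position: [364.9, -294.0, 136.2]
ee_rot: [0.772, -0.636, -0.0, 0.0]
contact_force: [0.0, 0.1, 0.3]
gripper_width: 49.9
grasp_force: 0.0
```

```bash
python3 st.py
```

```text
53.275 [ 364.9 -294.   136.2] yaw -79.0 j6 0.523 tq [-0.04 -0.01 -0.03] F [0.  0.1 0.3] 49.9
```

jog_arm:
  plan:
    - [50,[0,0,0.5],[0,0,0]]
    - [50,[0,0,0.9],[0,0,0]]
    - [50,[0,0,0.9],[0,0,0]]

```text
clock: 53.65
position: [362.6, -293.3, 44.2]
ee_rot: [0.771, -0.637, -0.003, 0.001]
contact_force: [0.4, 0.5, -0.5]
gripper_width: 49.9
grasp_force: 0.0
```

jog_arm:
  plan:
    - [50,[0,0,0.2],[0,0,0]]
    - [50,[0,0,0.36],[0,0,0]]
    - [50,[0,0,0.36],[0,0,0]]
    - [0,[0,0,0.36],[0,0,0]]
    - [0,[0,0,0.36],[0,0,0]]
    - [0,[0,0,0.36],[0,0,0]]
    - [0,[0,0,0.36],[0,0,0]]

```text
clock: 54.52
position: [365.3, -294.4, 11.7]
ee_rot: [0.771, -0.637, 0.001, -0.0]
contact_force: [-1.3, 2.0, 6.1]
gripper_width: 12.9
grasp_force: 60.6
```

```bash
python3 st.py
```

```text
54.525 [ 365.3 -294.4   11.7] yaw -79.1 j6 0.52 tq [ 0.27  0.26 -0.05] F [-1.3  2.   6.1] 12.9
```

jog_arm:
  plan:
    - [0,[0,0,-0.3],[0,0,0]]
    - [0,[0,0,-0.7],[0,0,0]]
    - [0,[0,0,-1],[0,0,0]]
    - [0,[0,0,-1],[0,0,0]]

```text
clock: 55.02
position: [366.0, -294.6, 112.7]
ee_rot: [0.771, -0.637, 0.003, -0.001]
contact_force: [-0.6, 0.6, -1.6]
gripper_width: 12.6
grasp_force: 59.6
```

```bash
python3 st.py; python3 - <<'E'
from h import *
for f,pl in (('w5',((225,209),(420,207))),('w7',((360,188),(514,175))),('w8',((360,188),(514,175))),('w9',((238,87),(354,75)))):
    d=np.load(f+'.npz');T=wT(d,d['pos'],d['rot']);q=[]
    for u,v in pl:
        g=d['img'][v-12:v+13,u-12:u+13].astype(int); m=((g[...,1]-g[...,0])<10)&(g.sum(-1)>450)
        n,l,st,c=cv2.connectedComponentsWithStats(m.astype(np.uint8),connectivity=4)
        k=min(range(1,n),key=lambda i:np.hypot(*(c[i]-12))+(100 if st[i,4]<15 else 0)); p=c[k]+[u-12,v-12]; q.append(pt(d,*p,89,T)); print(p.round(1),st[k,4],end=' ')
    q=np.array(q);e=q[0]-q[1];print(f,q[:,:2].round(1).tolist(),'mid',q.mean(0)[:2].round(1),'yaw',np.degrees(np.arctan2(-e[0],e[1])).round(2),np.hypot(*e[:2]).round(1))
E
```

```text
55.025 [ 366.  -294.6  112.7] yaw -79.1 j6 0.52 tq [ 0.05  0.06 -0.  ] F [-0.6  0.6 -1.6] 12.6
[224.7 210.4] 101 [420.4 208.6] 103 w5 [[559.7, -149.1], [572.3, -292.9]] mid [ 566. -221.] yaw 5.03 144.4
[359.1 188.9] 63 [514.6 175.5] 69 w7 [[559.6, -148.7], [572.3, -292.9]] mid [ 566.  -220.8] yaw 5.01 144.7
[359.2 188.3] 66 [514.3 174.7] 66 w8 [[559.7, -148.5], [572.4, -292.8]] mid [ 566.1 -220.7] yaw 5.03 144.9
[238.4  86.3] 48 [354.1  75.2] 45 w9 [[559.2, -149.5], [572.0, -293.1]] mid [ 565.6 -221.3] yaw 5.08 144.1
```

jog_arm:
  plan:
    - [0,[-0.04,-0.23,-0.2],[0,0,0]]
    - [0,[-0.08,-0.46,-0.4],[0,0,0]]
    - [0,[-0.115,-0.7,-0.4],[0,0,0]]

```text
clock: 55.4
position: [432.2, -269.3, 150.4]
ee_rot: [0.771, -0.637, 0.001, -0.0]
contact_force: [-0.5, -0.9, -1.5]
gripper_width: 12.8
grasp_force: 59.5
```

jog_arm:
  plan:
    - [0,[-0.04,-0.23,0],[0,0,0]]
    - [0,[-0.08,-0.46,0],[0,0,0]]
    - [0,[-0.115,-0.7,0],[0,0,0]]

```text
clock: 55.78
position: [498.6, -244.3, 149.1]
ee_rot: [0.771, -0.637, -0.001, 0.0]
contact_force: [0.8, -0.4, -1.1]
gripper_width: 12.6
grasp_force: 59.5
```

jog_arm:
  plan:
    - [0,[-0.04,-0.23,0],[0,0,0.03]]
    - [0,[-0.08,-0.46,0],[0,0,0.06]]
    - [0,[-0.115,-0.7,0],[0,0,0.098]]
    - [0,[-0.115,-0.7,0],[0,0,0.098]]
    - [0,[-0.115,-0.7,0],[0,0,0.098]]

```text
clock: 56.4
position: [563.8, -220.3, 149.2]
ee_rot: [0.737, -0.676, -0.001, 0.001]
contact_force: [-0.4, 0.2, -2.1]
gripper_width: 12.3
grasp_force: 59.4
```

```bash
python3 st.py; python3 - <<'E'
from h import *
s,d=snap('wrist','w10')
E
```

```text
56.4 [ 563.8 -220.3  149.2] yaw -85.0 j6 0.193 tq [ 0.03  0.02 -0.03] F [-0.4  0.2 -2.1] 12.3
```

View pics/w10.png

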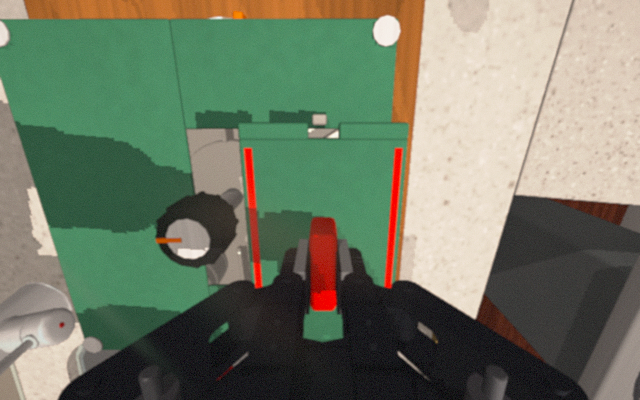

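```bash
python3 - <<'E'
from h import *
d=np.load('w10.npz');T=wT(d,d['pos'],d['rot']);zt=d['pos'][2]-6.7
g=cv2.cvtColor(d['img'],cv2.COLOR_RGB2HSV)
for r in (127,130,133,136):print(r,g[r,296:352,1].tolist())
for u in (260,290,375): print(u,g[116:146,u,2].tolist())
y=np.radians(5.03);ey=np.array([-np.sin(y),np.cos(y)]);ex=np.array([np.cos(y),np.sin(y)])
L=lambda p:np.round([(p[:2]-d['pos'][:2])@ex,(p[:2]-d['pos'][:2])@ey],1)
for n,u,v in(('notchL',307,131),('notchR',340,131),('cornL',240,123),('cornR',408,123),('edge',290,123),('nb',323,139)): print(n,L(pt(d,u,v,zt,T)))
k=pt(d,320,118,90,T);print('key in image',k,L(k), pt(d,320,118,None,T))
E
```

```text
127 [118, 127, 115, 113, 119, 116, 112, 116, 113, 107, 120, 125, 99, 62, 53, 58, 62, 58, 81, 84, 91, 104, 85, 77, 112, 85, 85, 99, 92, 107, 106, 110, 109, 101, 111, 107, 106, 109, 114, 112, 113, 113, 112, 118, 122, 114, 115, 116, 122, 117, 120, 108, 111, 114, 116, 112]
130 [114, 109, 122, 103, 115, 115, 118, 114, 114, 114, 107, 51, 29, 20, 14, 28, 37, 37, 40, 40, 41, 40, 42, 48, 42, 43, 41, 38, 39, 40, 41, 44, 41, 39, 45, 41, 42, 41, 42, 42, 42, 42, 36, 60, 130, 120, 112, 112, 118, 113, 114, 120, 115, 115, 119, 117]
133 [108, 118, 106, 116, 109, 114, 111, 110, 116, 115, 110, 82, 38, 40, 38, 38, 41, 42, 34, 39, 43, 41, 40, 45, 44, 39, 39, 39, 42, 42, 37, 41, 41, 45, 44, 38, 37, 42, 30, 18, 13, 12, 23, 52, 111, 123, 113, 116, 117, 111, 111, 110, 114, 108, 117, 116]
136 [104, 118, 120, 114, 118, 113, 114, 109, 125, 119, 110, 82, 36, 42, 40, 42, 38, 41, 36, 40, 41, 45, 41, 36, 44, 36, 39, 41, 45, 39, 44, 43, 40, 43, 31, 17, 14, 13, 15, 17, 18, 30, 33, 54, 123, 119, 121, 118, 114, 108, 117, 108, 119, 117, 107, 120]
260 [144, 142, 143, 141, 144, 132, 114, 123, 132, 147, 140, 146, 143, 144, 139, 145, 144, 140, 142, 144, 139, 138, 126, 123, 132, 135, 138, 138, 140, 140]
290 [87, 87, 90, 89, 89, 84, 98, 118, 137, 139, 140, 143, 144, 144, 144, 141, 143, 143, 145, 147, 143, 141, 128, 123, 128, 137, 141, 133, 138, 143]
375 [144, 149, 147, 149, 141, 138, 120, 120, 137, 146, 149, 148, 147, 146, 143, 143, 142, 145, 148, 144, 147, 138, 130, 124, 131, 139, 144, 138, 139, 137]
notchL [  7.7 -68.6]
notchR [ -9.4 -68.6]
cornL [ 42.2 -72.7]
cornR [-44.5 -72.5]
edge [ 16.4 -72.6]
nb [ -0.6 -64.5]
key in image [ 571.67762983 -294.26593436   90.        ] [  1.4 -74.4] [ 571.68131754 -294.25788681   89.4487377 ]
```

jog_arm:
  plan:
    - [0,[0.018,-0.027,0.1],[0,0,0]]
    - [0,[0.018,-0.027,0.3],[0,0,0]]
    - [0,[0.018,-0.027,0.4],[0,0,0]]
    - [0,[0.018,-0.027,0.4],[0,0,0]]
    - [0,[0.018,-0.027,0.4],[0,0,0]]

```text
clock: 57.08
position: [567.6, -222.4, 110.9]
ee_rot: [0.737, -0.676, 0.001, -0.0]
contact_force: [-0.1, -0.2, -1.5]
gripper_width: 13.0
grasp_force: 59.4
```

```bash
python3 st.py
```

```text
57.075 [ 567.6 -222.4  110.9] yaw -85.0 j6 0.195 tq [-0.01 -0.06 -0.01] F [-0.1 -0.2 -1.5] 13.0
```

jog_arm:
  plan:
    - [0,[-0.004,0.008,0.05],[0,0,0]]
    - [0,[-0.004,0.008,0.08],[0,0,0]]
    - [0,[-0.004,0.008,0.1],[0,0,0]]
    - [0,[-0.004,0.008,0.1],[0,0,0]]

```text
clock: 57.58
position: [566.2, -221.9, 100.1]
ee_rot: [0.737, -0.676, -0.0, 0.0]
contact_force: [0.3, -0.3, -1.2]
gripper_width: 12.5
grasp_force: 59.4
```

```bash
python3 st.py
```

```text
57.575 [ 566.2 -221.9  100.1] yaw -85.0 j6 0.194 tq [-0.   -0.02  0.04] F [ 0.3 -0.3 -1.2] 12.5
```

jog_arm:
  plan:
    - [0,[0,0,0.02],[0,0,0]]
    - [0,[0,0,0.03],[0,0,0]]
    - [0,[0,0,0.04],[0,0,0]]
    - [0,[0,0,0.05],[0,0,0]]
    - [0,[0,0,0.05],[0,0,0]]

```text
clock: 58.2
position: [566.3, -221.9, 95.7]
ee_rot: [0.737, -0.676, 0.0, 0.0]
contact_force: [-0.1, 0.3, 0.5]
gripper_width: 12.7
grasp_force: 59.8
```

```bash
python3 st.py
```

```text
58.2 [ 566.3 -221.9   95.7] yaw -85.0 j6 0.194 tq [ 0.15  0.28 -0.02] F [-0.1  0.3  0.5] 12.7
```

jog_arm:
  plan:
    - [40,[0,0,0],[0,0,0]]
    - [40,[0,0,0],[0,0,0]]
    - [40,[0,0,0],[0,0,0]]
    - [40,[0,0,-0.15],[0,0,0]]
    - [40,[0,0,-0.4],[0,0,0]]
    - [40,[0,0,-1],[0,0,0]]
    - [40,[0,0,-1],[0,0,0]]

```text
clock: 59.08
position: [569.8, -222.9, 202.6]
ee_rot: [0.737, -0.675, 0.006, -0.003]
contact_force: [0.2, 0.4, -0.0]
gripper_width: 39.9
grasp_force: 0.0
```

jog_arm:
  plan:
    - [40,[-0.9,0,-0.6],[0,0,0]]
    - [40,[-0.9,0,-0.6],[0,0,0]]
    - [40,[-0.9,0,-0.6],[0,0,0]]
    - [40,[-0.9,0,-0.6],[0,0,0]]
    - [40,[-0.9,0,-0.6],[0,0,0]]

```text
clock: 59.7
position: [558.0, -133.0, 254.1]
ee_rot: [0.737, -0.676, -0.001, 0.001]
contact_force: [0.6, -0.3, -0.1]
gripper_width: 40.1
grasp_force: 0.0
```

```bash
python3 st.py; python3 - <<'E'
from h import *
s,d=snap('wrist','w11');T=wT(d,s['position'],s['ee_rot'])
for c,st in blobs(d['img'],(0,180,100),(6,255,255),30): print(c,st,pt(d,*c,116,T).round(1),pt(d,*c,89,T).round(1),pt(d,*c,None,T).round(1))
E
```

```text
59.7 [ 558.  -133.   254.1] yaw -85.1 j6 0.037 tq [-0.04  0.02 -0.03] F [ 0.6 -0.3 -0.1] 40.1
[283.1, 97.7] [279, 37, 9, 124, 457] [ 602.6 -221.3  116. ] [ 606.3 -222.4   89. ] [ 606.3 -222.4   89.5]
[360.1, 97.0] [357, 37, 8, 124, 437] [ 530.  -228.1  116. ] [ 526.7 -229.8   89. ] [ 526.8 -229.8   89.9]
[321.5, 100.9] [315, 77, 14, 49, 673] [ 566.1 -221.5  116. ] [ 566.3 -222.6   89. ] [ 566.1 -221.5  116.1]
[244.0, 239.1] [240, 234, 11, 10, 60] [639.5 -71.  116. ] [646.7 -57.6  89. ] [642.  -66.4 106.7]
```

View pics/w11.png

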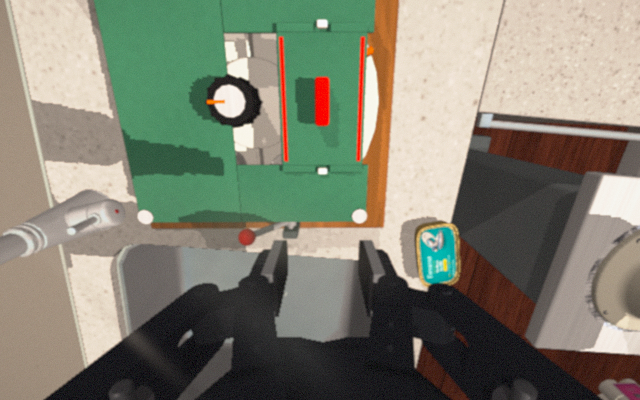

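The picture shows the lid flat over the port, with its notches over both keys (322,23 and 322,170). The pawl ball (247,237) is leaning in the engaged position, so I'm handing in.

```bash
python3 -c "
from bench import job_done; print(job_done())"
```

```text
the job is handed in; nothing more can be done
None
```

I handed the job in at about 60 s of the 210 s allowed: all three canisters are loaded in bays 0 to 2, empty bay 3 is at the port, the pawl is in the teeth, and the lid is flat over both keys; the hand-in returned no verdict.

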